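Pack the sample carrier for the courier

ROBOT

A 7-joint arm with a two-finger parallel gripper is mounted at the origin on a cart in front of the work surface, level with it; the furniture and walls round the work are solid. World frame = base frame: x ahead of the robot, y to its left, z up, the work surface at z = 0. Lengths are in m, angles in rad, forces in N, time in s.
With the tool pointing down it reaches from about 0.4 to 0.9 m from the base axis. Payload 5.5 kg.
Tool frame: the origin (TCP) lies on the centre line of the jaws, within the pads' length; the fingertips stand 17 mm ahead of it and the grasp point (between the pads) lies 2 mm behind it; z points along the fingers, y is the direction in which the jaws open and shut (so a half turn about z gives the same grasp; the last joint's range is limited). The gripper opens to 85 mm and grips with 20 to 120 N. Pads are 22 mm wide; open, the fingers measure 114 mm over their backs; the gripper's body (76 mm by 85 mm) begins 54 mm behind the grasp point. The pads swing forward as they close: fully open they stand 13 mm farther back than shut.
Start: joints at [1.43, 0.501, -0.427, 1.55, 0.221, 1.138, -0.21], TCP at [0.255, -0.598, 0.218] pointing down, gripper open.
Joint ranges: [-2.88, 2.88], [-0.31, 2.03], [-1.54, 1.56], [0.2, 2.42], [-1.41, 4.55], [0.19, 2.02], [-2.57, 2.57]. Speed limits (rad/s): [2.57, 2.57, 3.14, 3.14, 3.14, 3.14, 3.14].

INTERFACE

Orientations are given as a unit quaternion [x, y, z, w].
In Python, from cell import readout, grab_frame, job gives the robot as it stands. The module is installed in compiled form; this text tells all that it offers.
- The arm moves only by the tool move_arm, never from a script. Its argument "increments" is one flat list of numbers, 7 for each row, row after row: the finger opening in m, from 0 to 0.0854, then the shift along the world's x, y, z in m, then the turn, a rotation vector about the world's x, y, z in degrees. In form: [gripper, dx, dy, dz, wx, wy, wz, gripper, dx, dy, dz, wx, wy, wz, ...]. A call has exactly 8 rows; each row shifts and turns the commanded pose from where the row before left it; what a row does not reach is not made up. A row lasts 1/8 s, in which the tool goes at most 62.5 mm and 10.7 degrees, less where a joint would pass 70% of its speed; a pose out of reach is approached as far as the arm can. A call is refused whole if a number of a shift passes 0.0625 or a number of a turn 10.7, either way. A call with a gripper value outside its range is refused whole. The fingers move at their own pace and stop on an object; "grip_force" is the grip in N (left out, the last holds). Time passes only in rows, so rows that do not move let the fingers close, or fill a call up. It gives the time, the measured TCP pose, the force and the opening at its end, in the units of the state.
- readout.sense(): the state, without advancing time (a new reading comes with each control period).
- grab_frame(name): name is "side" or "top" or "wrist"; returns a dict with "color" (400x640x3 uint8, red, green, blue), "range_z" (400x640 float32, m along the optical axis (not along the pixel's ray), 0 where there is no reading), "intrinsics" (3x3 intrinsics, pixels), "eye" and "orientation" of the camera in the world. Camera axes: x right, y down, z forward; pixel columns grow to the right and rows downward; lengths in m; the calibration is good to about 2 mm. A picture is of the moment at which its call begins.
- job.job_done(): hands the job in, once; it reports no verdict.
The state is a dict: "clock": time; "joint_positions": joint angles; "joint_velocities": joint speeds; "joint_efforts": joint torques, N m; "tool_pos": TCP position; "orientation": TCP orientation; "contact_force": force on the tool from outside, world axes, zero at the start; "moment": the same for the moment, N m; "width": finger opening in m.
Only numpy, scipy, OpenCV 4.12 (cv2) and the standard library are available. Lean on these libraries where they do the work, as an engineer would, in place of code of your own. Each camera call takes 0.05 s, during which the arm holds its last target.

TASK

Pack the sample carrier for the courier: swing its clear hood up past vertical and ease it down onto its stop, then stack all the closed slide boxes squarely in one column on the rubber pad inside and set the open hand tray with its loose tubes flat in the other bay, carrying it level so that no tube spills. When everything is in, swing the hood back over and lower it gently until it is fully shut; never let it fall either way, and leave the other things on the tables where they are.

Things in the scene. Friction and masses are not known exactly. Their poses are not given: they have to be found in the camera images.
- hood (a joint): clear hood of the carrier, angle in rad: 0 = shut on the base's rim, 2.1 = fully open on its stop, 30 degrees past vertical. About 0.6 kg; let go anywhere between, it falls to one side or the other (tips over at about 1.2 rad) with a bang at 2 to 3 rad/s; the hinge is only slightly damped. Under 6 N at the bar swings it
- carrier: the fixed sample carrier; origin at the middle of its underside, on the table. Grey base 270 mm (x) by 190 mm (y), rim 60 mm and floor 25 mm above the table, walls 7 mm. x along the hinge, y from the hinge side to the hood's bar side (at yaw 0 towards the robot's left), z up. The hood is 62 mm deep with 4 mm walls: 93 mm clear above the floor when shut
- hood_hinge (a point): middle of the hood's hinge line, 95 mm from the carrier's middle towards its -y, 60 mm above the table; axes are the carrier's. The hood turns about +x: opening lifts the bar side up and over towards -y. Open, it leans out about 160 mm behind the hinge and its bar reaches 250 mm above the table. Two stop brackets stick out 50 mm behind the hinge side, below the rim
- hood_bar (a point): middle of the hood's handle, a round steel bar 12 mm thick and about 100 mm long, parallel to the hinge. It stands 42 mm off the hood's front wall (36 mm clear). Shut, its centre is 232 mm from the hinge line along carrier +y and 50 mm above it; axes turn with the hood (x along the bar). It can be pinched from above with the fingers kept vertical, and turns between them as the hood swings
- stack_pad (a point): top centre of the black rubber pad for the slide boxes on the carrier's floor, 54 mm (x) by 90 mm (y), its top 27 mm above the table; axes are the carrier's. The pad lies 58 mm towards -x from the carrier's middle. There are 35 mm or more free on both x sides of it; a rib 8 mm high parts its bay from the tray's bay
- tray_place (a point): middle of the floor of the tray's bay in the carrier, 25 mm above the table; axes are the carrier's. The free floor there is 111 mm (x) by 176 mm (y); the tray goes in with its handle along y, either way round
- tray_grip (a point): middle of the handle bar of the open hand tray: round steel bar 10 mm thick, straight for 100 mm along the tray's y, 78 mm above the underside of the tray. The white tray is 105 mm (x) by 147 mm (y) over its rim, 30 mm high, 4 mm walls and floor, about 0.3 kg, its handle arched over its middle; z is up when it stands flat
- box1_mid (a point): centre of a closed flat slide box, white plastic, 54 mm (x) by 90 mm (y) by 22 mm high (z, lid up), about 0.13 kg, all boxes alike; lies flat on one of the tables at the start. None if this box is absent (3 or 4 of the 4 are there)
- box2_mid (a point): centre of a closed flat slide box, white plastic, 54 mm (x) by 90 mm (y) by 22 mm high (z, lid up), about 0.13 kg, all boxes alike; lies flat on one of the tables at the start. None if this box is absent (3 or 4 of the 4 are there)
- box3_mid (a point): centre of a closed flat slide box, white plastic, 54 mm (x) by 90 mm (y) by 22 mm high (z, lid up), about 0.13 kg, all boxes alike; lies flat on one of the tables at the start. None if this box is absent (3 or 4 of the 4 are there)
- box4_mid (a point): centre of a closed flat slide box, white plastic, 54 mm (x) by 90 mm (y) by 22 mm high (z, lid up), about 0.13 kg, all boxes alike; lies flat on one of the tables at the start. None if this box is absent (3 or 4 of the 4 are there)
- tube1_mid (a point): centre of a capped sample tube, 81 mm long, 16 mm over its cap, lying loose in the hand tray; z runs along it to the cap. None if absent
- tube2_mid (a point): centre of a capped sample tube, 81 mm long, 16 mm over its cap, lying loose in the hand tray; z runs along it to the cap. None if absent
- tube3_mid (a point): centre of a capped sample tube, 81 mm long, 16 mm over its cap, lying loose in the hand tray; z runs along it to the cap. None if absent
- tube4_mid (a point): centre of a capped sample tube, 81 mm long, 16 mm over its cap, lying loose in the hand tray; z runs along it to the cap. None if absent
- pouch: bystander: flat sterile pouch lying at the front left, 135 by 49 mm, 10 mm thick; origin at the middle of its underside
- tape_roll_1: bystander: roll of white tape lying flat, 48 mm wide, 25 mm high, on the right table; origin at its foot
- needle_holder_1: bystander: cream needle holder standing on its flange, 31 mm wide, 54 mm high, on the right table; origin at its foot
There are look-alikes about, which are no part of the job. Leave any pink look-alike of the part that bears tube2_mid alone.

How it is judged:
On the way, in this order (a step that is already met when the one before it is completed fails the run):
1. the hood rests fully open on its stop (value of joint hood above 2.04 rad and velocity of joint hood below 0.1 rad/s), for 0.3 s.
2. with the hood open, all slide boxes stand in one square column on the pad and the tray stands flat in its bay with all its tubes (value of joint hood above 2 rad and horizontal distance between each of box1_mid, box2_mid, box3_mid, box4_mid and stack_pad below 0.012 m and angle between the y axis of each of box1_mid, box2_mid, box3_mid, box4_mid and the y axis of stack_pad, either way round below 0.15 rad and angle between each of box1_mid, box2_mid, box3_mid, box4_mid's own z axis and vertical below 0.06 rad and horizontal distance between box1_mid and box2_mid below 0.01 m and horizontal distance between each of box1_mid, box2_mid and box3_mid below 0.01 m and horizontal distance between each of box1_mid, box2_mid, box3_mid and box4_mid below 0.01 m and x of tray_grip in the frame of tray_place between -0.02 and 0.02 m and y of tray_grip in the frame of tray_place between -0.022 and 0.022 m and z of tray_grip in the frame of tray_place between 0.074 and 0.082 m and angle between tray_grip's own z axis and vertical below 0.05 rad and x of tube1_mid in the frame of tray_grip between -0.05 and 0.05 m and y of tube1_mid in the frame of tray_grip between -0.071 and 0.071 m and z of tube1_mid in the frame of tray_grip between -0.085 and -0.04 m and x of tube2_mid in the frame of tray_grip between -0.05 and 0.05 m and y of tube2_mid in the frame of tray_grip between -0.071 and 0.071 m and z of tube2_mid in the frame of tray_grip between -0.085 and -0.04 m and x of tube3_mid in the frame of tray_grip between -0.05 and 0.05 m and y of tube3_mid in the frame of tray_grip between -0.071 and 0.071 m and z of tube3_mid in the frame of tray_grip between -0.085 and -0.04 m and x of tube4_mid in the frame of tray_grip between -0.05 and 0.05 m and y of tube4_mid in the frame of tray_grip between -0.071 and 0.071 m and z of tube4_mid in the frame of tray_grip between -0.085 and -0.04 m), for 0.3 s.
At the end, for the whole second after the job is handed in: Hood shut (0.03 rad). Every slide box present lies flat in one column: within 12 mm of the pad centre and 10 mm of one another, turned under 0.15 rad from the carrier. Tray flat in its bay, within about 20 mm of the middle, every tube in it (value of joint hood below 0.03 rad and horizontal distance between each of box1_mid, box2_mid, box3_mid, box4_mid and stack_pad below 0.012 m and angle between the y axis of each of box1_mid, box2_mid, box3_mid, box4_mid and the y axis of stack_pad, either way round below 0.15 rad and angle between each of box1_mid, box2_mid, box3_mid, box4_mid's own z axis and vertical below 0.06 rad and horizontal distance between box1_mid and box2_mid below 0.01 m and horizontal distance between each of box1_mid, box2_mid and box3_mid below 0.01 m and horizontal distance between each of box1_mid, box2_mid, box3_mid and box4_mid below 0.01 m and x of tray_grip in the frame of tray_place between -0.02 and 0.02 m and y of tray_grip in the frame of tray_place between -0.022 and 0.022 m and z of tray_grip in the frame of tray_place between 0.074 and 0.082 m and angle between tray_grip's own z axis and vertical below 0.05 rad and x of tube1_mid in the frame of tray_grip between -0.05 and 0.05 m and y of tube1_mid in the frame of tray_grip between -0.071 and 0.071 m and z of tube1_mid in the frame of tray_grip between -0.085 and -0.04 m and x of tube2_mid in the frame of tray_grip between -0.05 and 0.05 m and y of tube2_mid in the frame of tray_grip between -0.071 and 0.071 m and z of tube2_mid in the frame of tray_grip between -0.085 and -0.04 m and x of tube3_mid in the frame of tray_grip between -0.05 and 0.05 m and y of tube3_mid in the frame of tray_grip between -0.071 and 0.071 m and z of tube3_mid in the frame of tray_grip between -0.085 and -0.04 m and x of tube4_mid in the frame of tray_grip between -0.05 and 0.05 m and y of tube4_mid in the frame of tray_grip between -0.071 and 0.071 m and z of tube4_mid in the frame of tray_grip between -0.085 and -0.04 m); the robot touches nothing.
It fails at once if the hood falls or is slammed (faster than 1.4 rad/s) (velocity of joint hood above 1.4 rad/s or velocity of joint hood below -1.4 rad/s).
It fails at once if the hand tray is tipped by more than 20 degrees (angle between tray_grip's own z axis and vertical above 0.35 rad).
It fails at once if a bystander is pushed more than 50 mm or knocked over (distance of any of pouch, tape_roll_1, needle_holder_1 from where it was at the start of the episode above 0.05 m or angle between any of pouch, tape_roll_1, needle_holder_1's own z axis and vertical above 0.5 rad).
Of box1, box2, box3, box4 only 3 to 4 are there at a start; the rules pass over those that are not, and their reading is None.
Of tube1, tube2, tube3, tube4 only 2 to 4 are there at a start; the rules pass over those that are not, and their reading is None.
At some moment in a run one of tray may be knocked a few centimetres aside while the robot is not near it.
It also fails if it takes over 210 s, if anything falls off the work surface, if the arm or the gripper's body presses on something with over 40 N, if the wrist force passes 120 N, or if a joint passes its speed limit or range.

## Working session

There is one attempt and no reset: what is moved stays moved. The work goes in short steps, Python scripts to look and compute and a tool call to move; the robot and the scene stay as the last step left them, time stands still between calls to the robot, and variables do not carry over. Pictures are saved under pics/ and viewed, and the job is handed in when it is done.

Besides the shell and the picture viewer there is one more tool, called after "Call:" by a JSON object that holds its "method" and its "body". move_arm: Moves the arm, as the interface text tells. Its arguments: {"type":"object","properties":{"increments":{"type":"array","items":{"type":"number"}},"grip_force":{"type":"number"}},"required":["increments"]}

```bash
mkdir -p pics
cat > h.py <<'E'
import numpy as np, cv2
from scipy.spatial.transform import Rotation as R
from cell import readout, grab_frame, job
def save(name,fn,crop=None,k=1):
    f=grab_frame(name); np.savez(''+fn+'.npz',**{a:np.asarray(b) for a,b in f.items()})
    show(f,fn,crop,k); return f
def show(f,fn,crop=None,k=1):
    im=np.asarray(f['color'])[:,:,::-1]
    if crop: im=im[crop[1]:crop[3],crop[0]:crop[2]]
    im=cv2.resize(im,None,fx=k,fy=k,interpolation=cv2.INTER_CUBIC)
    cv2.imwrite('pics/'+fn+'.png',im)
def load(fn): return dict(np.load(''+fn+'.npz'))
def pos(f,u,v,z=None):
    K=f['intrinsics'];o=f['orientation'];M=R.from_quat(o).as_matrix() if np.size(o)==4 else np.asarray(o)
    d=np.array([(u-K[0,2])/K[0,0],(v-K[1,2])/K[1,1],1.])
    w=M@d
    if z is None:
        s=float(f['range_z'][int(round(v)),int(round(u))])
    else: s=(z-f['eye'][2])/w[2]
    return f['eye']+s*w
def cloud(f):
    K=f['intrinsics'];M=R.from_quat(f['orientation']).as_matrix() if np.size(f['orientation'])==4 else f['orientation']
    Z=f['range_z'];v,u=np.indices(Z.shape)
    d=np.stack([(u-K[0,2])/K[0,0]*Z,(v-K[1,2])/K[1,1]*Z,Z],-1)
    return d@M.T+f['eye']
E
python3 - <<'E'
from h import *
for n in ['top','side','wrist']:
    f=save(n,n+'0'); print(n,f['eye'],f['orientation'],f['intrinsics'][0,0])
print(readout.sense())
E
```

```text
top [ 0.28062894 -0.01728709  1.34564789] [ 0.7047647  -0.70282847  0.06492218 -0.07158193] 396.66035446389685
side [0.01228453 0.70066701 0.83728434] [-0.29280913  0.86159252 -0.39485143  0.12654442] 398.74882209647893
wrist [ 0.32140148 -0.56677561  0.37390582] [ 0.82581024 -0.54532261 -0.07995345  0.11944934] 333.53475747214947
{'clock': 0.15, 'joint_positions': array([ 1.43018413,  0.50168628, -0.42682641,  1.55118562,  0.22079602,
        1.13828782, -0.21030843]), 'joint_velocities': array([-4.13861592e-04, -3.03782662e-03, -8.98822757e-05, -3.37053303e-03,
        4.56793761e-04, -6.35498519e-04, -2.91582698e-04]), 'joint_efforts': array([-6.96983974e-03, -5.70038474e+01, -5.82558542e+00, -2.81287819e+01,
        1.06231307e-02,  7.76094908e-03,  6.33246646e-05]), 'tool_pos': array([ 0.25516162, -0.59723096,  0.21677377]), 'orientation': array([ 9.79683524e-01,  2.00548286e-01, -1.14763382e-04, -7.51375448e-04]), 'contact_force': array([-0.34798199,  0.05446984,  0.34282135]), 'moment': array([-0.05290807, -0.07509311, -0.02109111]), 'width': 0.0851940403761212}
```

View pics/top0.png

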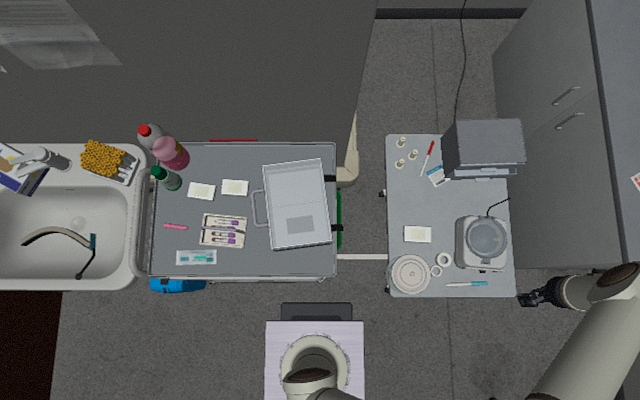

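View pics/side0.png

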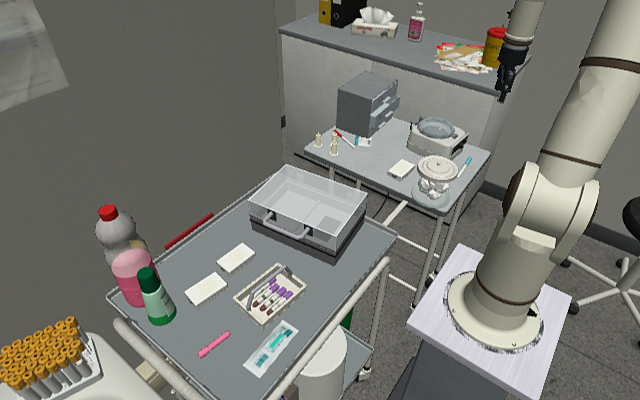

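View pics/wrist0.png

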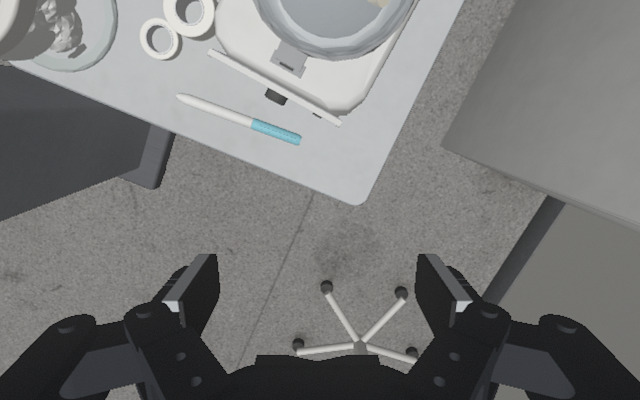

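Run:
```python
from h import *
f=load('top0')
show(f,'topA',(150,135,350,285),4)
show(f,'topB',(380,130,520,300),3.5)
print(f['range_z'][200:210:5,300:310:5])
for p in [(232,187),(201,190),(418,234),(225,231),(300,190),(265,208)]:
    print(p,pos(f,*p).round(4))
```

```text
[[1.2455599 1.2527368]
 [1.2426132 1.2456568]]
(232, 187) [0.593  0.2831 0.0284]
(201, 190) [0.5832 0.3899 0.0244]
(418, 234) [ 0.4345 -0.3461  0.0189]
(225, 231) [0.4446 0.3053 0.0058]
(300, 190) [0.5606 0.0455 0.1253]
(265, 208) [ 0.5256  0.1722 -0.0009]
```

View pics/topA.png

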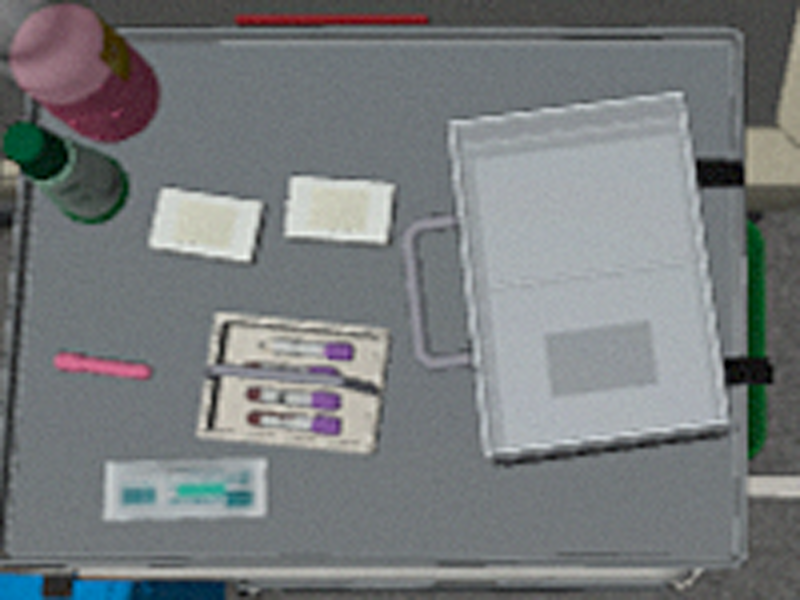

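View pics/topB.png

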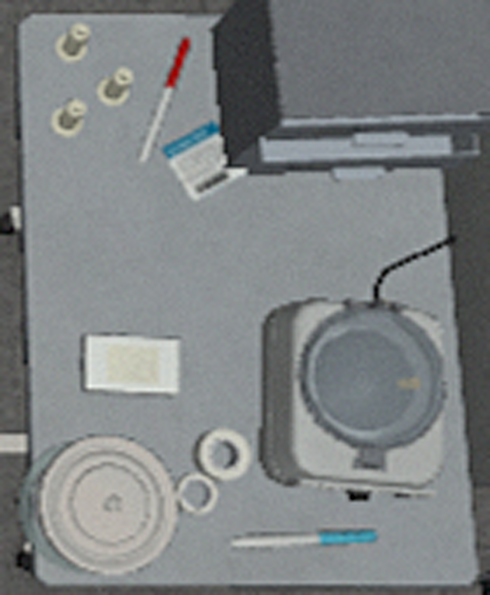

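```bash
cat > m0.py <<'E'
from h import *
f=load('top0');P=cloud(f);Z=P[...,2]
# hood
m=(Z>0.105)&(Z<0.14);m[:, :255]=0;m[:,340:]=0;m[:150]=0;m[260:]=0
pts=P[m];print('hoodtop z med',np.median(pts[:,2]))
r=cv2.minAreaRect((pts[:,:2]*1000).astype(np.float32));print(r)
c=np.array([[449,122],[683,93],[728,425],[490,455]])/4+[150,135]
q=np.array([pos(f,u-.4,v-.4,0.122) for u,v in c]);print(q.round(4),q.mean(0),np.linalg.norm(np.diff(q,axis=0),axis=1))
# white boxes
C=f['color'].astype(int)
for b in [(185,178,218,203),(218,175,251,200),(400,222,435,246)]:
    sub=np.zeros(Z.shape,bool);sub[b[1]:b[3],b[0]:b[2]]=1
    m=sub&(C.min(-1)>185)
    n,l,s,ce=cv2.connectedComponentsWithStats(m.astype(np.uint8));i=1+np.argmax(s[1:,4]);mm=(l==i).astype(np.uint8)
    cnt=cv2.findContours(mm,cv2.RETR_EXTERNAL,cv2.CHAIN_APPROX_NONE)[0]
    cnt=max(cnt,key=cv2.contourArea)
    g=np.array([pos(f,u,v,0.022)[:2]*1000 for u,v in cnt[:,0]],np.float32)
    print('box',np.median(Z[mm>0]),cv2.minAreaRect(g))
print('right table z',np.median(Z[190:215,400:430]),'left table',np.median(Z[210:250,160:190]),np.median(Z[150:165,230:255]))
print('max z right',Z[210:300,450:520].max(),Z[110:190,440:530].max(),Z[250:300,385:440].max())
E
python3 m0.py
```

```text
hoodtop z med 0.12258718911615518
((520.5521850585938, 76.83265686035156), (271.05023193359375, 234.64901733398438), 7.560502052307129)
[[ 0.643   0.169   0.122 ]
 [ 0.6674 -0.0186  0.122 ]
 [ 0.4007 -0.0537  0.122 ]
 [ 0.3771  0.1295  0.122 ]] [0.52204439 0.05654516 0.122     ] [0.18915714 0.26906748 0.18465756]
box 0.022944340221000337 ((581.8280639648438, 391.110107421875), (85.11040496826172, 50.99510192871094), 81.40550994873047)
box 0.022722877056654323 ((595.4168090820312, 277.2007141113281), (84.90763854980469, 51.344974517822266), 85.24637603759766)
box 0.02253760437653507 ((435.8319396972656, -343.85992431640625), (83.54589080810547, 50.933990478515625), 87.74541473388672)
right table z 1.0708809193293867e-05 left table 0.0009417354206411321 0.0007831335150474406
max z right 1.3456478876066156 1.3456478876066156 1.3456478876066156
```

Run:
```python
from h import *
f=load('top0');P=cloud(f);Z=P[...,2];ok=f['range_z']>0
for b in [(450,210,515,275),(440,115,530,182),(385,250,435,300),(135,120,195,190)]:
    z=Z[b[1]:b[3],b[0]:b[2]][ok[b[1]:b[3],b[0]:b[2]]];print(b,np.percentile(z,[50,95,99]))
for x,y in [(405,225),(405,355),(418,222),(418,365),(412,292)]:
    print(pos(f,x/4+150-.4,y/4+135-.4,0.11).round(4))
```

```text
(450, 210, 515, 275) [0.08114432 0.11260995 0.1160907 ]
(440, 115, 530, 182) [0.16121528 0.17117952 0.17292785]
(385, 250, 435, 300) [0.10783159 0.12279933 0.1253011 ]
(135, 120, 195, 190) [0.07704411 0.2604431  0.28705503]
[0.5611 0.2035 0.11  ]
[0.4562 0.1998 0.11  ]
[0.5635 0.1932 0.11  ]
[0.4483 0.1893 0.11  ]
[0.5066 0.196  0.11  ]
```

Call:
{"method": "move_arm", "body": {"increments": [0.04,0,0,0.03,0,0,0,0.04,0.01,0,0.03,0,0,0,0.04,0.02,0.02,0.02,0,0,0,0.04,0.02,0.03,0.02,0,0,0,0.04,0.02,0.03,0,0,0,0,0.04,0.02,0.03,0,0,0,0,0.04,0.02,0.03,0,0,0,0,0.04,0.02,0.03,0,0,0,0]}}

```text
clock: 1.15
tool_pos: [0.3868, -0.4243, 0.3173]
orientation: [0.979, 0.202, -0.0, -0.001]
contact_force: [0.9, -0.6, -0.9]
width: 0.0401
```

```bash
python3 -c "
from h import *
s=readout.sense();print(s['clock'],s['joint_positions'].round(3),s['tool_pos'].round(4),s['orientation'].round(4),s['contact_force'].round(2))"
```

```text
1.15 [ 1.215  0.294 -0.536  1.619  0.155  1.273 -0.512] [ 0.3868 -0.4243  0.3173] [ 9.795e-01  2.016e-01 -1.000e-04 -5.000e-04] [ 0.87 -0.56 -0.92]
```

Call:
{"method": "move_arm", "body": {"increments": [0.04,0.015,0.04,0,0,0,-2,0.04,0.015,0.04,0,0,0,-2,0.04,0.015,0.04,0,0,0,-2,0.04,0.015,0.04,0,0,0,-2,0.04,0.015,0.04,0,0,0,-2,0.04,0.015,0.04,0,0,0,-2,0.04,0.015,0.04,0,0,0,-2,0.04,0.013,0.04,0,0,0,-1.7]}}

```text
clock: 2.15
tool_pos: [0.503, -0.1043, 0.3173]
orientation: [0.998, 0.065, -0.0, -0.0]
contact_force: [0.6, -0.4, -0.1]
width: 0.0402
```

Call:
{"method": "move_arm", "body": {"increments": [0.04,0,0.04,0,0,0,0,0.04,0,0.04,0,0,0,0,0.04,0,0.04,0,0,0,0,0.04,0,0.04,0,0,0,0,0.04,0,0.04,0,0,0,0,0.04,0,0.03,0,0,0,0,0.04,0,0.02,0,0,0,0,0.04,0,0,0,0,0,0]}}

```text
clock: 3.15
tool_pos: [0.5016, 0.1454, 0.3174]
orientation: [0.998, 0.068, -0.0, -0.0]
contact_force: [0.4, -0.7, 0.3]
width: 0.0405
```

```bash
python3 -c "
from h import *
s=readout.sense();print(s['clock'],s['joint_positions'].round(3),s['tool_pos'].round(4),s['orientation'].round(4),s['contact_force'].round(2))
save('wrist','w1')"
```

```text
3.15 [ 0.405  0.241 -0.867  1.732  0.192  1.258 -1.942] [0.5016 0.1454 0.3174] [ 9.977e-01  6.770e-02 -4.000e-04 -2.000e-04] [ 0.35 -0.73  0.31]
```

View pics/w1.png

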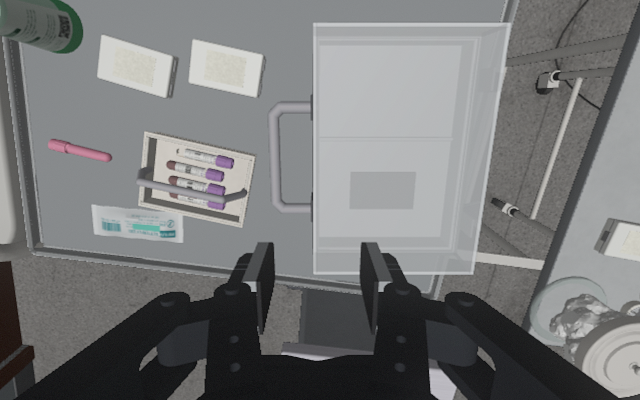

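Run:
```python
from h import *
f=load('w1')
print(f['eye'],R.from_quat(f['orientation']).as_matrix().round(3))
for p in [(275,118),(275,157),(275,195)]: print('bar',pos(f,*p,0.11).round(4))
for p in [(313,24),(511,24),(314,273),(475,275)]: print('hood top',pos(f,*p,0.122).round(4))
P=cloud(f)
print(P[100:260:20,275].round(3))
show(f,'w1c',(250,10,520,290),2.5)
show(f,'w1d',(80,20,280,250),3)
```

```text
[0.57308912 0.15732641 0.47460234] [[ 0.135 -0.95  -0.283]
 [-0.991 -0.129 -0.038]
 [-0.001  0.285 -0.958]]
bar [0.5467 0.199  0.11  ]
bar [0.5051 0.1948 0.11  ]
bar [0.4617 0.1905 0.11  ]
hood top [0.6396 0.1703 0.122 ]
hood top [ 0.6651 -0.0171  0.122 ]
hood top [0.3759 0.1342 0.122 ]
hood top [ 0.399  -0.0552  0.122 ]
[[0.563 0.214 0.002]
 [0.545 0.198 0.118]
 [0.525 0.196 0.118]
 [0.503 0.194 0.117]
 [0.481 0.192 0.115]
 [0.458 0.189 0.117]
 [0.389 0.197 0.002]
 [0.356 0.193 0.   ]]
```

View pics/w1c.png

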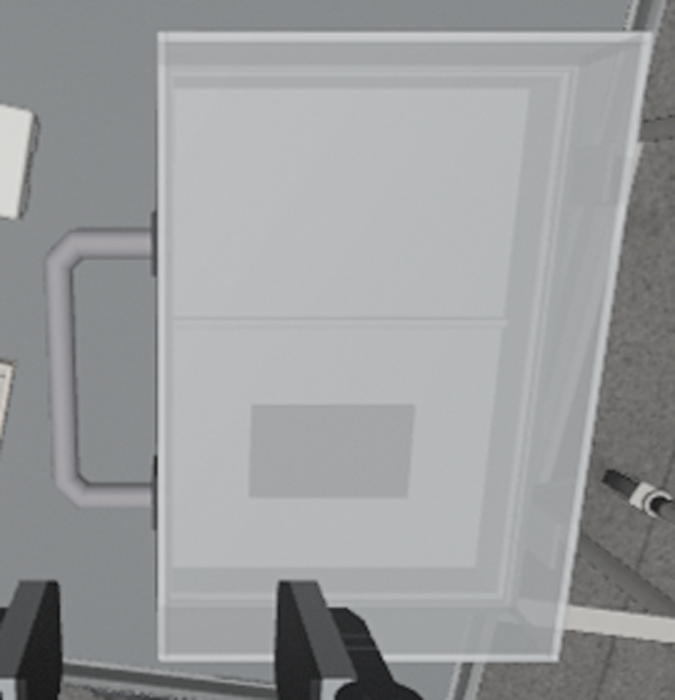

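View pics/w1d.png

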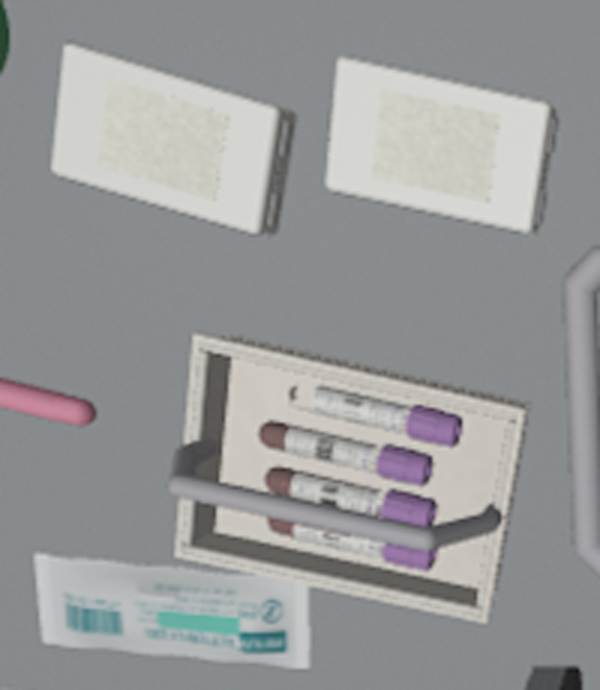

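Call:
{"method": "move_arm", "body": {"increments": [0.034,0.001,0.016,-0.005,0,0,0,0.034,0.001,0.016,-0.02,0,0,0,0.034,0.0004,0.016,-0.03,0,0,0,0.034,0,0,-0.03,0,0,0,0.034,0,0,-0.03,0,0,0,0.034,0,0,-0.025,0,0,0,0.034,0,0,-0.01,0,0,0,0.034,0,0,0,0,0,0]}}

```text
clock: 4.2
tool_pos: [0.5056, 0.1895, 0.1673]
orientation: [0.998, 0.064, -0.001, 0.0]
contact_force: [0.2, 0.3, -0.6]
width: 0.0338
```

```bash
python3 -c "
from h import *
s=readout.sense();print(s['joint_positions'].round(3),s['tool_pos'].round(4),s['orientation'].round(4))
save('wrist','w2');save('side','s2',(200,100,420,300),3)"
```

```text
[ 0.232  0.446 -0.803  1.867  0.381  0.99  -2.178] [0.5056 0.1895 0.1673] [ 9.979e-01  6.450e-02 -5.000e-04  3.000e-04]
```

View pics/w2.png

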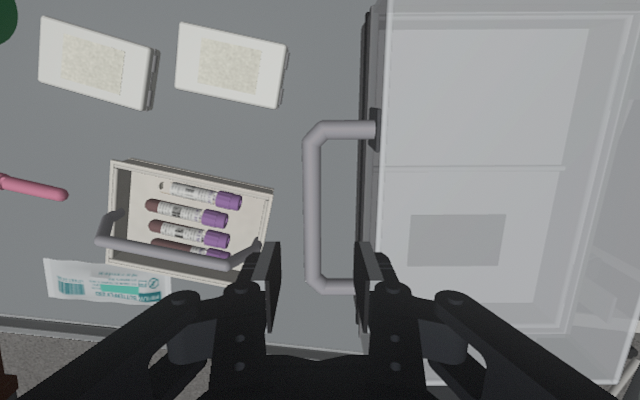

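View pics/s2.png

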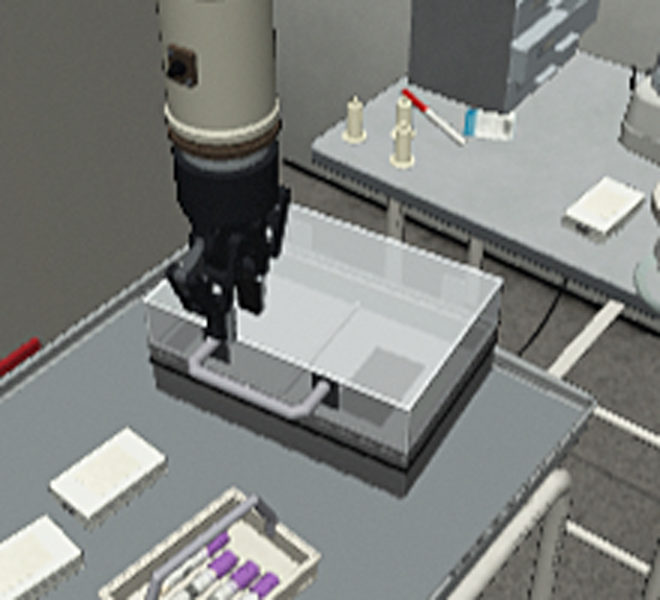

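Run:
```python
from h import *
f=load('w2')
for p in [(313,150),(313,180),(313,207),(314,260)]: print('bar',pos(f,*p,0.11).round(4))
for p in [(324,122),(322,292)]: print('corner',pos(f,*p,0.11).round(4))
s=readout.sense();print(s['tool_pos'])
```

```text
bar [0.5449 0.1994 0.11  ]
bar [0.5252 0.1969 0.11  ]
bar [0.5066 0.1945 0.11  ]
bar [0.4673 0.1889 0.11  ]
corner [0.5633 0.1947 0.11  ]
corner [0.4423 0.1798 0.11  ]
[0.5064459  0.19031984 0.16852997]
```

Call:
{"method": "move_arm", "body": {"increments": [0.034,-0.002,0.004,-0.01,0,0,0,0.034,0,0,-0.02,0,0,0,0.034,0,0,-0.02,0,0,0,0.034,0,0,-0.009,0,0,0,0.034,0,0,0,0,0,0,0.0,0,0,0,0,0,0,0.0,0,0,0,0,0,0,0.0,0,0,0,0,0,0], "grip_force": 30}}

```text
clock: 5.3
tool_pos: [0.5042, 0.1944, 0.1091]
orientation: [0.998, 0.065, 0.001, -0.0]
contact_force: [-0.1, 0.2, -0.5]
width: -0.0
```

```bash
python3 -c "
from h import *
s=readout.sense();print(s['tool_pos'].round(4),s['width'],s['contact_force'])
save('wrist','w3',(160,100,520,400),2.2);save('side','s3',(220,100,380,260),4)"
```

```text
[0.5042 0.1944 0.1091] -3.0318384848546846e-05 [-0.0750271   0.17174266 -0.51924878]
```

View pics/w3.png

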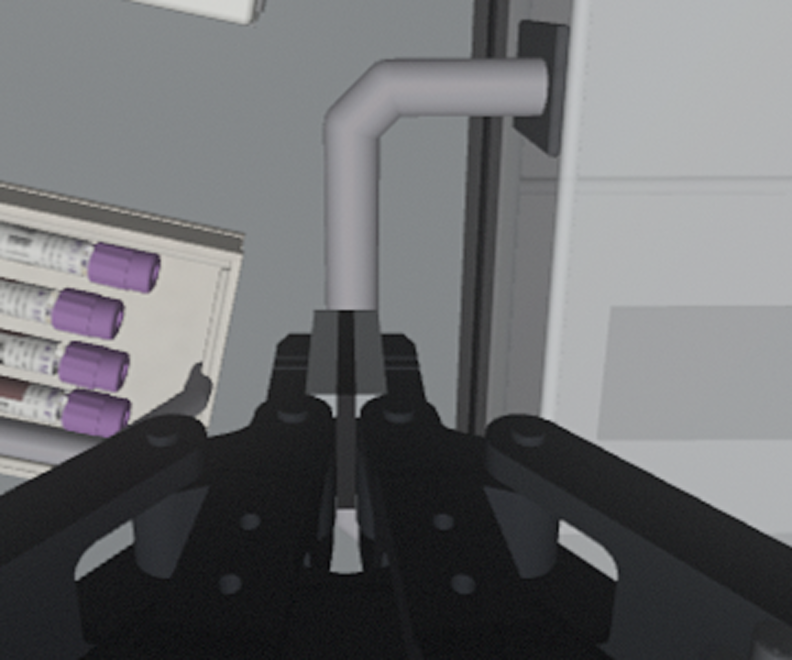

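View pics/s3.png

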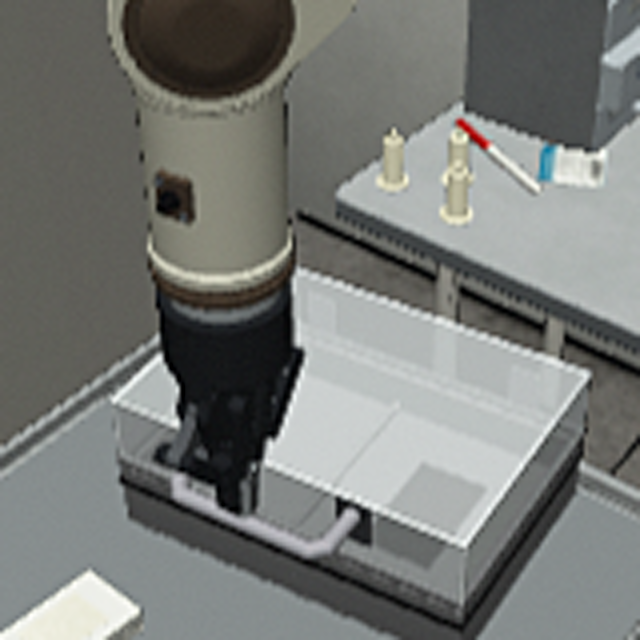

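Run:
```python
from h import *
f=load('w3');P=cloud(f)
for u,v in [(320,200),(320,220),(320,235),(312,243),(310,255),(325,255),(312,270),(310,280),(325,280)]: print(u,v,P[v,u].round(4))
g=load('s3');P=cloud(g)
for (x,y) in [(240,500),(240,508),(228,495),(255,500),(215,505),(190,495),(262,525),(280,535)]:
  u,v=x/4+220,y/4+100; print(x,y,pos(g,u,v).round(4))
```

```text
320 200 [0.5306 0.1986 0.1174]
320 220 [0.5204 0.1972 0.1165]
320 235 [0.5133 0.1963 0.1178]
312 243 [0.5144 0.2001 0.1306]
310 255 [0.5146 0.2008 0.143 ]
325 255 [0.5151 0.1947 0.1425]
312 270 [0.5148 0.1998 0.1554]
310 280 [0.514  0.2003 0.1614]
325 280 [0.5148 0.1951 0.1616]
240 500 [0.4961 0.1999 0.1372]
240 508 [0.4963 0.2002 0.1303]
228 495 [0.4988 0.2073 0.1457]
255 500 [0.4941 0.1887 0.1294]
215 505 [0.5063 0.2116 0.1358]
190 495 [0.5375 0.2021 0.1177]
262 525 [0.4869 0.1913 0.1139]
280 535 [0.4714 0.1922 0.1156]
```

Run:
```python
from h import *
g=load('s3');show(g,'s3c',(255,195,315,245),12)
f=load('w3');show(f,'w3c',(270,190,370,290),6)
P=cloud(g)
for z in [.09,.1,.11,.12,.13]: print(z,pos(g,240/4+220,513/4+100,z).round(4), pos(f,316,242,z).round(4))
print(f['eye'],readout.sense()['tool_pos'], load('w1')['eye'])
```

```text
0.09 [0.5209 0.1751 0.09  ] [0.4971 0.1962 0.09  ]
0.1 [0.5141 0.1821 0.1   ] [0.5015 0.1968 0.1   ]
0.11 [0.5073 0.1892 0.11  ] [0.5059 0.1973 0.11  ]
0.12 [0.5005 0.1962 0.12  ] [0.5104 0.1978 0.12  ]
0.13 [0.4937 0.2032 0.13  ] [0.5148 0.1984 0.13  ]
[0.57547819 0.2058525  0.26641932] [0.50410488 0.19426809 0.10894179] [0.57308912 0.15732641 0.47460234]
```

View pics/s3c.png

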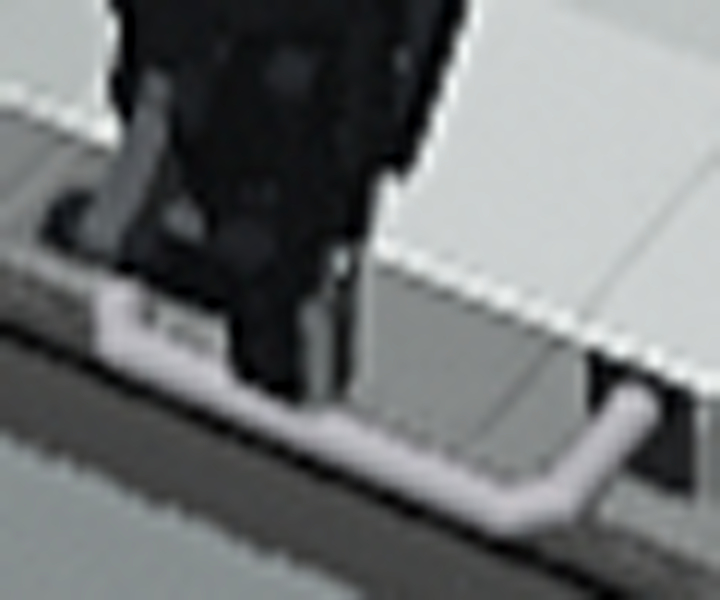

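View pics/w3c.png

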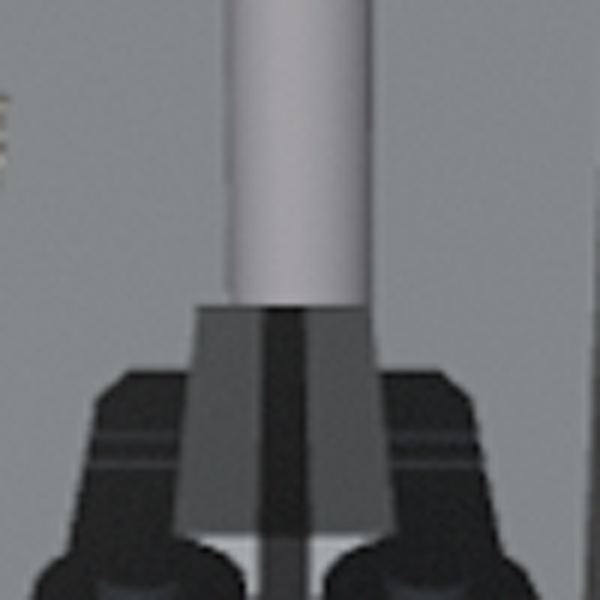

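Run:
```python
from h import *
for n,tz,us in [('w1',.3174,[(266,250),(266,246),(368,250)]),('w2',.1673,[(272,248),(272,252),(362,250)]),('w3',.109,[(308,243),(322,243)]),('wrist0',.2168,[(205,260),(205,256),(430,258)])]:
  f=load(n);P=cloud(f)
  for u,v in us:print(n,u,v,(P[v,u]).round(4),'rel z',round(P[v,u,2]-tz,4),'eye-tz',(f['eye'][2]-tz).round(4))
```

```text
w1 266 250 [0.5093 0.1704 0.3462] rel z 0.0288 eye-tz 0.1572
w1 266 246 [0.509  0.171  0.3419] rel z 0.0245 eye-tz 0.1572
w1 368 250 [0.5147 0.1276 0.3452] rel z 0.0278 eye-tz 0.1572
w2 272 248 [0.5138 0.2122 0.1942] rel z 0.0269 eye-tz 0.1572
w2 272 252 [0.5138 0.2117 0.198 ] rel z 0.0307 eye-tz 0.1572
w2 362 250 [0.518  0.174  0.1948] rel z 0.0275 eye-tz 0.1572
w3 308 243 [0.514  0.2019 0.1303] rel z 0.0213 eye-tz 0.1574
w3 322 243 [0.5152 0.1958 0.1311] rel z 0.0221 eye-tz 0.1574
wrist0 205 260 [ 0.2465 -0.5497  0.2529] rel z 0.0361 eye-tz 0.1571
wrist0 205 256 [ 0.247  -0.5489  0.2509] rel z 0.0341 eye-tz 0.1571
wrist0 430 258 [ 0.2828 -0.632   0.2532] rel z 0.0364 eye-tz 0.1571
```

Call:
{"method": "move_arm", "body": {"increments": [0.034,0,0,0,0,0,0,0.034,0,0,0,0,0,0,0.034,0,0,-0.01,0,0,0,0.034,0,0,-0.012,0,0,0,0.034,0,0,-0.01,0,0,0,0.034,0,0,0,0,0,0,0.0,0,0,0,0,0,0,0.0,0,0,0,0,0,0]}}

```text
clock: 6.4
tool_pos: [0.5041, 0.1929, 0.0767]
orientation: [0.998, 0.065, -0.0, 0.001]
contact_force: [0.3, -2.9, 0.3]
width: 0.011
```

Call:
{"method": "move_arm", "body": {"increments": [0.0,0,0,0,0,0,0,0.0,0,0,0,0,0,0,0.0,0,0,0,0,0,0,0.0,0,0,0,0,0,0,0.0,0,0,0,0,0,0,0.0,0,0,0,0,0,0,0.0,0,0,0,0,0,0,0.0,0,0,0,0,0,0]}}

```text
clock: 7.4
tool_pos: [0.5041, 0.193, 0.0767]
orientation: [0.998, 0.064, 0.0, 0.001]
contact_force: [-0.2, -5.6, 2.0]
width: 0.0109
```

```bash
python3 -c "
from h import *
s=readout.sense();print(s['tool_pos'].round(4),s['orientation'].round(4),s['width'],s['contact_force'])
save('wrist','w4',(160,100,520,400),2.2);save('side','s4',(255,185,335,245),10)"
```

```text
[0.5041 0.193  0.0767] [9.979e-01 6.440e-02 0.000e+00 9.000e-04] 0.010904585084969227 [-0.18334956 -5.55760203  1.95901589]
```

View pics/s4.png

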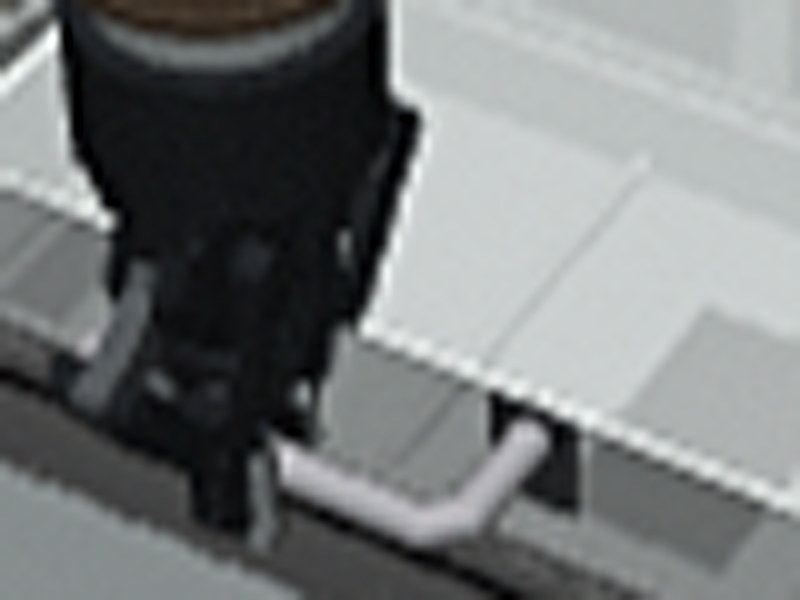

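```bash
cat > arc.py <<'E'
import numpy as np
a=np.radians(7.6);cy=np.array([-np.sin(a),np.cos(a)]);Rr=.2373;p0=.212
def rows(ths,g=0.0):
    ths=np.array(ths)+p0
    y=Rr*np.cos(ths);z=Rr*np.sin(ths)
    for i in range(0,len(ths)-1,8):
        out=[]
        for k in range(i,min(i+8,len(ths)-1)):
            d=(y[k+1]-y[k])*cy; out+= [g,round(d[0],4),round(d[1],4),round(z[k+1]-z[k],4),0,0,0]
        print(ths[min(i+8,len(ths)-1)]-p0, out)
if __name__=='__main__':
    n=48;t=np.linspace(0,1,n+1);th=np.interp(t,[0,.1,.85,1],[0,.12,1.92,2.1]);rows(th)
    q=p0+th[::8]; B=np.array([.522,.0573]);
    for x in th[::8]: 
        b=np.array([.504,.193])+Rr*(np.cos(x+p0)-np.cos(p0))*cy; print('target tool',x.round(3),b.round(4),(.0767+Rr*(np.sin(x+p0)-np.sin(p0))).round(4))
E
python3 arc.py
```

```text
0.2799999999999999 [0.0, np.float64(0.0002), np.float64(-0.0013), np.float64(0.0058), 0, 0, 0, 0.0, np.float64(0.0002), np.float64(-0.0015), np.float64(0.0057), 0, 0, 0, 0.0, np.float64(0.0002), np.float64(-0.0016), np.float64(0.0057), 0, 0, 0, 0.0, np.float64(0.0002), np.float64(-0.0017), np.float64(0.0057), 0, 0, 0, 0.0, np.float64(0.0003), np.float64(-0.0023), np.float64(0.0067), 0, 0, 0, 0.0, np.float64(0.0006), np.float64(-0.0042), np.float64(0.0111), 0, 0, 0, 0.0, np.float64(0.0006), np.float64(-0.0048), np.float64(0.0108), 0, 0, 0, 0.0, np.float64(0.0007), np.float64(-0.0053), np.float64(0.0106), 0, 0, 0]
0.6799999999999999 [0.0, np.float64(0.0008), np.float64(-0.0058), np.float64(0.0103), 0, 0, 0, 0.0, np.float64(0.0008), np.float64(-0.0063), np.float64(0.01), 0, 0, 0, 0.0, np.float64(0.0009), np.float64(-0.0068), np.float64(0.0097), 0, 0, 0, 0.0, np.float64(0.001), np.float64(-0.0073), np.float64(0.0093), 0, 0, 0, 0.0, np.float64(0.001), np.float64(-0.0077), np.float64(0.0089), 0, 0, 0, 0.0, np.float64(0.0011), np.float64(-0.0082), np.float64(0.0085), 0, 0, 0, 0.0, np.float6
[... 2162 characters left out ...]
-0.0048), np.float64(-0.0034), 0, 0, 0, 0.0, np.float64(0.0006), np.float64(-0.0048), np.float64(-0.0035), 0, 0, 0, 0.0, np.float64(0.0006), np.float64(-0.0047), np.float64(-0.0036), 0, 0, 0, 0.0, np.float64(0.0006), np.float64(-0.0046), np.float64(-0.0037), 0, 0, 0, 0.0, np.float64(0.0006), np.float64(-0.0045), np.float64(-0.0038), 0, 0, 0, 0.0, np.float64(0.0006), np.float64(-0.0044), np.float64(-0.004), 0, 0, 0]
target tool 0.0 [0.504 0.193] 0.0767
target tool 0.28 [0.507  0.1704] 0.1389
target tool 0.68 [0.515  0.1107] 0.2115
target tool 1.08 [0.526  0.0278] 0.2549
target tool 1.48 [ 0.5385 -0.0654] 0.2623
target tool 1.88 [ 0.5503 -0.1541] 0.2326
target tool 2.1 [ 0.5559 -0.1958] 0.2018
```

Call:
{"method": "move_arm", "body": {"increments": [0,0.0002,-0.0013,0.0058,0,0,0,0,0.0002,-0.0015,0.0057,0,0,0,0,0.0002,-0.0016,0.0057,0,0,0,0,0.0002,-0.0017,0.0057,0,0,0,0,0.0003,-0.0023,0.0067,0,0,0,0,0.0006,-0.0042,0.0111,0,0,0,0,0.0006,-0.0048,0.0108,0,0,0,0,0.0007,-0.0053,0.0106,0,0,0]}}

```text
clock: 8.5
tool_pos: [0.507, 0.1711, 0.1391]
orientation: [0.998, 0.065, 0.0, 0.0]
contact_force: [3.3, -4.9, -6.4]
width: 0.0108
```

Tracking well; the hood is swinging with about 6 N.

Call:
{"method": "move_arm", "body": {"increments": [0,0.0008,-0.0058,0.0103,0,0,0,0,0.0008,-0.0063,0.01,0,0,0,0,0.0009,-0.0068,0.0097,0,0,0,0,0.001,-0.0073,0.0093,0,0,0,0,0.001,-0.0077,0.0089,0,0,0,0,0.0011,-0.0082,0.0085,0,0,0,0,0.0011,-0.0086,0.0081,0,0,0,0,0.0012,-0.009,0.0077,0,0,0]}}

```text
clock: 9.5
tool_pos: [0.5148, 0.1137, 0.2126]
orientation: [0.998, 0.066, 0.001, -0.001]
contact_force: [-0.9, 5.6, 1.8]
width: 0.0106
```

Call:
{"method": "move_arm", "body": {"increments": [0,0.0012,-0.0093,0.0072,0,0,0,0,0.0013,-0.0097,0.0067,0,0,0,0,0.0013,-0.01,0.0062,0,0,0,0,0.0014,-0.0103,0.0057,0,0,0,0,0.0014,-0.0106,0.0052,0,0,0,0,0.0014,-0.0108,0.0047,0,0,0,0,0.0015,-0.011,0.0041,0,0,0,0,0.0015,-0.0112,0.0035,0,0,0]}}

```text
clock: 10.5
tool_pos: [0.5262, 0.0303, 0.2566]
orientation: [0.998, 0.066, 0.001, -0.001]
contact_force: [-2.9, 3.1, 8.8]
width: 0.011
```

```bash
python3 -c "
from h import *
s=readout.sense();print(s['tool_pos'].round(4),s['joint_positions'].round(3),s['width'],s['contact_force'])
save('side','s5')"
```

```text
[0.5262 0.0303 0.2566] [ 0.583  0.303 -0.827  1.806  0.244  1.137 -1.765] 0.0110060241581023 [-2.88311306  3.07019307  8.84259562]
```

View pics/s5.png

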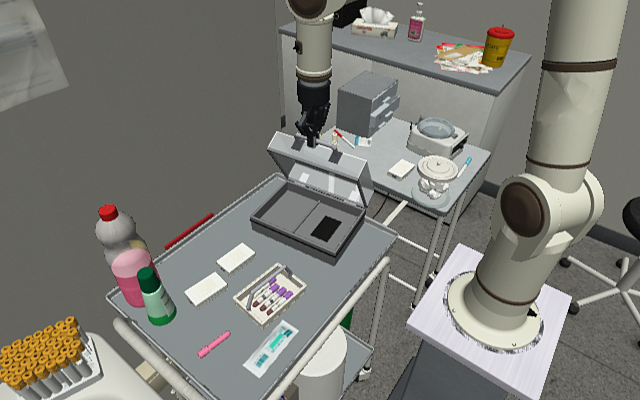

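Call:
{"method": "move_arm", "body": {"increments": [0,0.0015,-0.0114,0.004,0,0,0,0,0.0015,-0.0115,0.003,0,0,0,0,0.0016,-0.0116,0.0018,0,0,0,0,0.0016,-0.0117,0.0012,0,0,0,0,0.0016,-0.0117,0.0006,0,0,0,0,0.0016,-0.0118,0,0,0,0,0,0.0016,-0.0117,-0.0005,0,0,0,0,0.0016,-0.0117,-0.0011,0,0,0]}}

```text
clock: 11.55
tool_pos: [0.5389, -0.0649, 0.2632]
orientation: [0.998, 0.065, 0.0, -0.0]
contact_force: [4.9, 1.5, 4.6]
width: 0.0107
```

Call:
{"method": "move_arm", "body": {"increments": [0,0.0016,-0.0116,-0.0017,0,0,0,0,0.0015,-0.0115,-0.0023,0,0,0,0,0.0015,-0.0114,-0.0029,0,0,0,0,0.0015,-0.0112,-0.0035,0,0,0,0,0.0015,-0.0111,-0.004,0,0,0,0,0.0014,-0.0108,-0.0046,0,0,0,0,0.0014,-0.0106,-0.0051,0,0,0,0,0.0014,-0.0103,-0.0056,0,0,0]}}

```text
clock: 12.55
tool_pos: [0.5502, -0.1536, 0.2333]
orientation: [0.998, 0.065, 0.0, 0.0]
contact_force: [5.7, 0.0, 1.0]
width: 0.0109
```

Call:
{"method": "move_arm", "body": {"increments": [0,0.0012,-0.0091,-0.0055,0,0,0,0,0.0007,-0.0049,-0.0032,0,0,0,0,0.0006,-0.0048,-0.0034,0,0,0,0,0.0006,-0.0048,-0.0035,0,0,0,0,0.0006,-0.0047,-0.0036,0,0,0,0,0.0006,-0.0046,-0.0037,0,0,0,0,0.0006,-0.0045,-0.0038,0,0,0,0,0,0,0,0,0,0]}}

```text
clock: 13.55
tool_pos: [0.555, -0.1909, 0.2062]
orientation: [0.998, 0.065, -0.0, -0.0]
contact_force: [6.0, -1.0, -0.3]
width: 0.0107
```

```bash
python3 -c "
from h import *
s=readout.sense();print(s['tool_pos'].round(4),s['joint_positions'].round(3),s['width'],s['contact_force'])
save('side','s6',(220,80,420,280),3)"
```

```text
[ 0.555  -0.1909  0.2062] [ 0.822  0.454 -0.702  1.719  0.326  1.088 -1.425] 0.010700888247854584 [ 6.01058572 -1.02421002 -0.29782915]
```

View pics/s6.png

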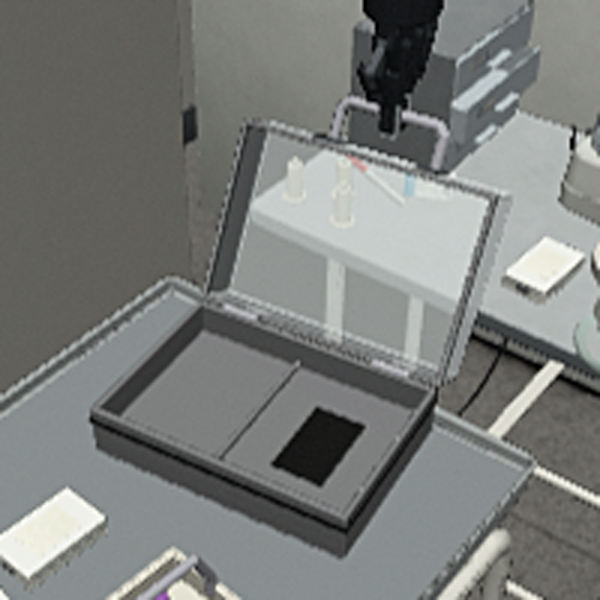

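Call:
{"method": "move_arm", "body": {"increments": [0,0.0003,-0.0015,-0.0012,0,0,0,0,0.0002,-0.0015,-0.0012,0,0,0,0,0.0002,-0.0015,-0.0012,0,0,0,0,0.0002,-0.0015,-0.0012,0,0,0,0,0,-0.001,-0.001,0,0,0,0,0,0,0,0,0,0,0,0,0,0,0,0,0,0,0,0,0,0,0,0]}}

```text
clock: 14.6
tool_pos: [0.5557, -0.196, 0.2015]
orientation: [0.998, 0.065, -0.0, -0.0]
contact_force: [2.6, 3.3, 3.9]
width: 0.011
```

Call:
{"method": "move_arm", "body": {"increments": [0.014,0,0,0,0,0,0,0.02,0,0,0,0,0,0,0.03,0,0,0,0,0,0,0.034,0,0,0,0,0,0,0.034,0,0,0.01,0,0,0,0.034,0,0,0.02,0,0,0,0.034,0,0,0.03,0,0,0,0.034,0,0,0.03,0,0,0]}}

```text
clock: 15.6
tool_pos: [0.5563, -0.1969, 0.2939]
orientation: [0.998, 0.065, 0.001, 0.0]
contact_force: [0.3, -0.4, 0.2]
width: 0.0341
```

```bash
python3 -c "
from h import *
s=readout.sense();print(s['tool_pos'].round(4),s['joint_positions'].round(3),s['width'],s['contact_force'])
save('top','t7')
save('wrist','w7')"
```

```text
[ 0.5563 -0.1969  0.2939] [ 0.855  0.379 -0.732  1.61   0.264  1.253 -1.364] 0.03413154063668344 [ 0.29604254 -0.41383629  0.20178864]
```

View pics/t7.png

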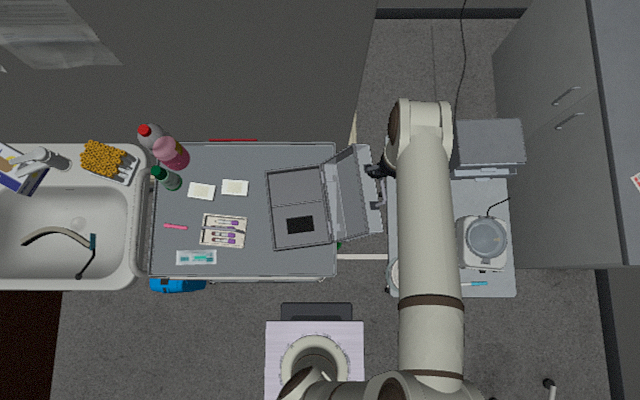

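View pics/w7.png

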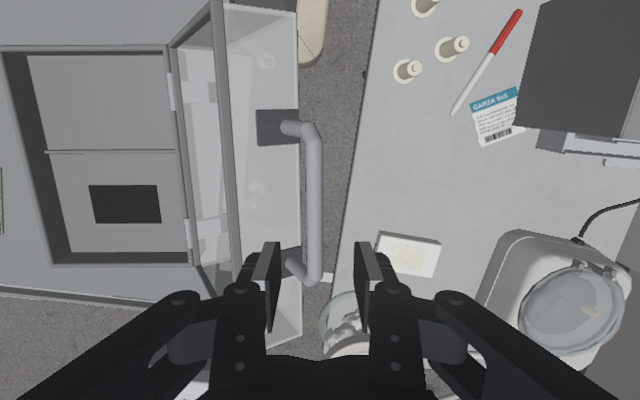

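Run:
```python
from h import *
f=load('top0');P=cloud(f);ok=f['range_z']>0
jar=(P[...,2]>0.03)&ok&(P[...,0]<0.42)&(P[...,0]>.2)&(P[...,1]<-.25)&(P[...,1]>-.45)
q=P[jar];print('jar x',q[:,0].min(),np.percentile(q[:,0],[99,99.9]),'y',q[:,1].min(),q[:,1].max(),'z',q[:,2].max())
for lo in np.arange(-.42,-.26,.02):
    s=q[(q[:,1]>lo)&(q[:,1]<lo+.02)]
    if len(s):print(round(lo,2),s[:,0].max().round(3),s[s[:,0]>s[:,0].max()-.01,2].round(3).max())
w=load('w7')
c=[pos(w,u,v,0.027) for u,v in [(89,185),(158,185),(161,223),(94,224)]];print('pad',np.array(c).round(4),np.mean(c,0))
g=np.array([pos(w,u,v,0.022) for u,v in [(378,232),(440,241)]]);print(g)
show(w,'w7a',(0,30,220,290),3);show(w,'w7b',(360,210,460,300),6)
t=load('t7');show(t,'t7a',(260,155,400,255),5.5)
```

```text
jar x 0.20006629926228486 [0.35847414 0.36183947] y -0.4497075364098623 -0.25039286779000125 z 0.6841288913245303
-0.42 0.371 0.031
-0.36 0.337 0.117
-0.34 0.355 0.122
-0.32 0.362 0.121
-0.3 0.362 0.12
-0.28 0.359 0.12
pad [[0.484  0.0981 0.027 ]
 [0.4957 0.0078 0.027 ]
 [0.4422 0.0038 0.027 ]
 [0.4291 0.0946 0.027 ]] [0.46276107 0.05108176 0.027     ]
[[ 0.46526428 -0.29435351  0.022     ]
 [ 0.46301628 -0.38362892  0.022     ]]
```

View pics/w7a.png

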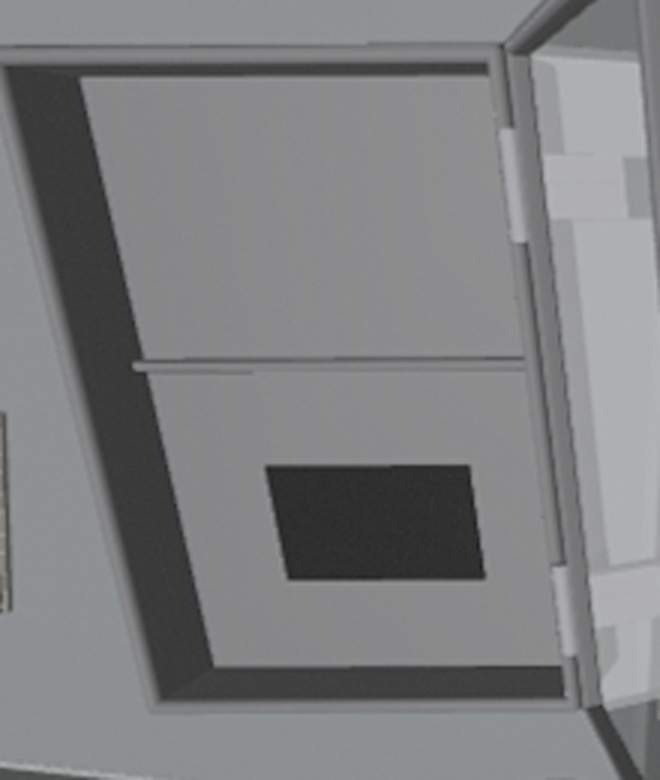

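View pics/w7b.png

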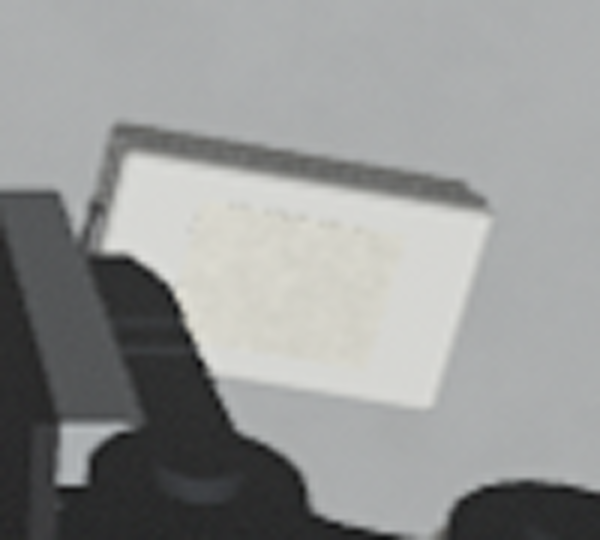

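View pics/t7a.png

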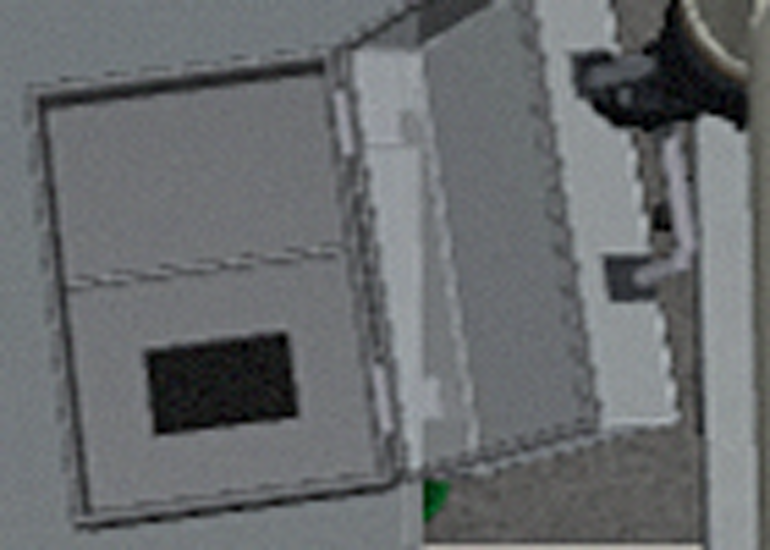

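Call:
{"method": "move_arm", "body": {"increments": [0.07,-0.012,-0.015,0,0,0,-10,0.07,-0.012,-0.015,0,0,0,-10,0.07,-0.012,-0.015,0,0,0,-10,0.07,-0.012,-0.015,0,0,0,-10,0.07,-0.012,-0.015,0,0,0,-10,0.07,-0.012,-0.015,0,0,0,-10,0.07,-0.012,-0.015,0,0,0,-10,0.07,-0.012,-0.015,0,0,0,-10]}}

```text
clock: 16.7
tool_pos: [0.4596, -0.3173, 0.2919]
orientation: [0.804, -0.594, 0.0, 0.0]
contact_force: [-0.7, 0.1, 0.9]
width: 0.0702
```

Call:
{"method": "move_arm", "body": {"increments": [0.075,-0.012,-0.015,0,0,0,-10,0.075,-0.012,-0.012,0,0,0,-9.8,0.075,0,0,-0.02,0,0,0,0.075,0,0,-0.03,0,0,0,0.075,0,0,-0.03,0,0,0,0.075,0,0,-0.03,0,0,0,0.075,0,0,0,0,0,0,0.075,0,0,0,0,0,0]}}

```text
clock: 17.7
tool_pos: [0.4393, -0.3412, 0.1811]
orientation: [0.708, -0.706, -0.001, 0.001]
contact_force: [0.9, -0.5, 0.9]
width: 0.075
```

```bash
cat > st.py <<'E'
from h import *
import sys
s=readout.sense();print(s['clock'],s['tool_pos'].round(4),s['joint_positions'].round(3),'w',round(s['width'],4),'F',s['contact_force'].round(1),'yaw(tool y)',(np.degrees(np.arctan2(*R.from_quat(s['orientation']).as_matrix()[[1,0],1]))).round(2),'tilt',R.from_quat(s['orientation']).as_matrix()[:,2].round(4))
E
python3 st.py; python3 -c "
from h import *
save('wrist','w8')"
```

```text
17.7 [ 0.4393 -0.3412  0.1811] [ 0.684  0.345 -0.089  1.833  0.038  0.967 -2.561] w 0.075 F [ 0.9 -0.5  0.9] yaw(tool y) -179.86 tilt [-2.3e-03  2.0e-04 -1.0e+00]
```

View pics/w8.png

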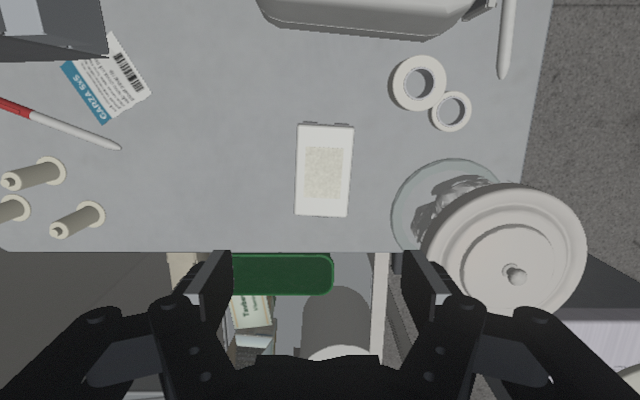

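Run:
```python
from h import *
w=load('w8')
c=np.array([pos(w,u,v,0.022) for u,v in [(297.5,124),(353,126.5),(347,217),(296,214)]]);print(c.round(4),c.mean(0))
e=(c[0]+c[1]-c[2]-c[3]);print(np.degrees(np.arctan2(e[1],e[0])))
```

```text
[[ 0.4568 -0.3883  0.022 ]
 [ 0.4052 -0.3861  0.022 ]
 [ 0.4083 -0.2966  0.022 ]
 [ 0.4596 -0.2998  0.022 ]] [ 0.43244843 -0.34271334  0.022     ]
-91.90095403814895
```

Call:
{"method": "move_arm", "body": {"increments": [0.075,0,0,0,0,0,10.4,0.075,0,0,0,0,0,10.4,0.075,0,0,0,0,0,10.4,0.075,0,0,0,0,0,10.4,0.075,0,0,0,0,0,10.4,0.075,0,0,0,0,0,10.4,0.075,0,0,0,0,0,10.4,0.075,0,0,0,0,0,10.4]}}

```text
clock: 18.75
tool_pos: [0.4394, -0.3417, 0.1817]
orientation: [0.998, -0.055, 0.001, 0.003]
contact_force: [0.1, 1.4, 0.7]
width: 0.0748
```

Call:
{"method": "move_arm", "body": {"increments": [0.075,0,0,0,0,0,10.4,0.075,0,0,0,0,0,10.4,0.075,0,0,0,0,0,10.4,0.075,0,0,0,0,0,10.4,0.075,0,0,0,0,0,10.4,0.075,0,0,0,0,0,10.4,0.075,0,0,0,0,0,10.4,0.075,0,0,0,0,0,10.4]}}

```text
clock: 19.75
tool_pos: [0.4392, -0.3418, 0.1816]
orientation: [0.784, 0.621, 0.001, 0.003]
contact_force: [0.2, -0.6, -0.1]
width: 0.0749
```

```bash
python3 st.py
```

```text
19.75 [ 0.4392 -0.3418  0.1816] [ 1.13   0.409 -0.647  1.825  0.291  0.997  0.134] w 0.0749 F [ 0.2 -0.6 -0.1] yaw(tool y) -13.17 tilt [ 0.005  -0.0043 -1.    ]
```

Call:
{"method": "move_arm", "body": {"increments": [0.075,-0.002,-0.001,0,0,0,6,0.075,-0.003,0,0,0,0,5.2,0.075,0,0,-0.03,0,0,0,0.075,0,0,-0.03,0,0,0,0.075,0,0,-0.03,0,0,0,0.075,0,0,-0.02,0,0,0,0.075,0,0,-0.02,0,0,0,0.075,0,0,0,0,0,0]}}

```text
clock: 20.75
tool_pos: [0.4329, -0.3415, 0.0488]
orientation: [0.721, 0.693, 0.001, 0.001]
contact_force: [-0.5, 0.6, 0.3]
width: 0.0751
```

```bash
python3 st.py; python3 -c "
from h import *
save('wrist','w9');f=save('side','s9',(370,130,470,210),8)
"
```

```text
20.75 [ 0.4329 -0.3415  0.0488] [ 1.079  0.596 -0.585  1.918  0.463  0.763  0.192] w 0.0751 F [-0.5  0.6  0.3] yaw(tool y) -2.27 tilt [ 0.002  0.    -1.   ]
```

View pics/w9.png

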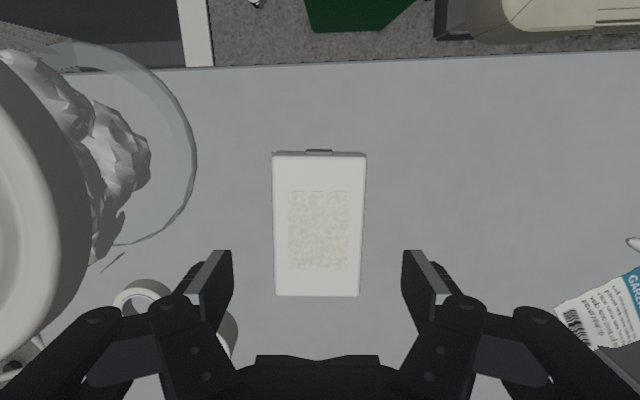

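View pics/s9.png

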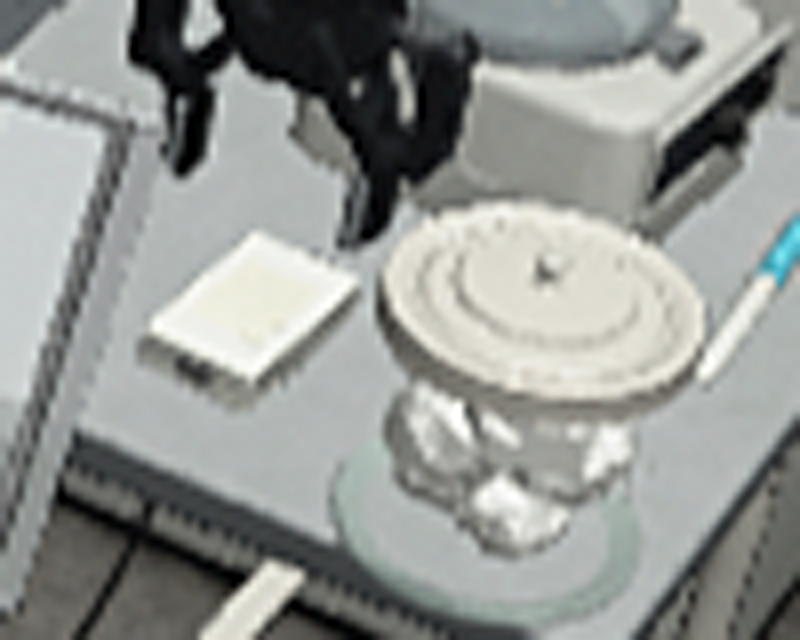

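Run:
```python
from h import *
w=load('w9')
c=np.array([pos(w,u,v,0.022) for u,v in [(273,155),(366,155),(358.5,296),(275,296)]]);print(c.round(4),c.mean(0))
e=(c[0]+c[1]-c[2]-c[3]);print(np.degrees(np.arctan2(e[1],e[0])))
```

```text
[[ 0.4099 -0.2961  0.022 ]
 [ 0.4614 -0.2982  0.022 ]
 [ 0.4569 -0.3876  0.022 ]
 [ 0.4042 -0.3854  0.022 ]] [ 0.43310374 -0.34179272  0.022     ]
86.71682333362047
```

Call:
{"method": "move_arm", "body": {"increments": [0.068,0,0,-0.01,0,0,0,0.068,0,0,-0.02,0,0,0,0.068,0,0,-0.012,0,0,0,0.068,0,0,-0.008,0,0,0,0.068,0,0,-0.006,0,0,0,0.068,0,0,0,0,0,0,0.068,0,0,0,0,0,0,0.068,0,0,0,0,0,0]}}

```text
clock: 21.85
tool_pos: [0.4339, -0.342, -0.0058]
orientation: [0.721, 0.693, 0.001, 0.002]
contact_force: [0.1, 0.1, 0.2]
width: 0.0679
```

```bash
python3 st.py; python3 -c "
from h import *
f=save('side','s10',(370,130,470,210),8)
w=save('wrist','w10');P=cloud(w)
for u,v in [(235,252),(235,256),(235,262),(398,254),(398,260),(320,200),(180,60)]: print(u,v,P[v,u].round(4))
"
```

```text
21.85 [ 0.4339 -0.342  -0.0058] [ 1.031  0.68  -0.525  1.931  0.533  0.666  0.136] w 0.0679 F [0.1 0.1 0.2] yaw(tool y) -2.27 tilt [ 0.0042 -0.0017 -1.    ]
235 252 [ 0.3994 -0.3277  0.0241]
235 256 [ 0.3992 -0.3296  0.024 ]
235 262 [ 0.3993 -0.3317  0.0252]
398 254 [ 0.4673 -0.3309  0.0254]
398 260 [ 0.4672 -0.3333  0.0261]
320 200 [ 0.4358 -0.307   0.0224]
180 60 [ 0.3796 -0.2499  0.0007]
```

View pics/s10.png

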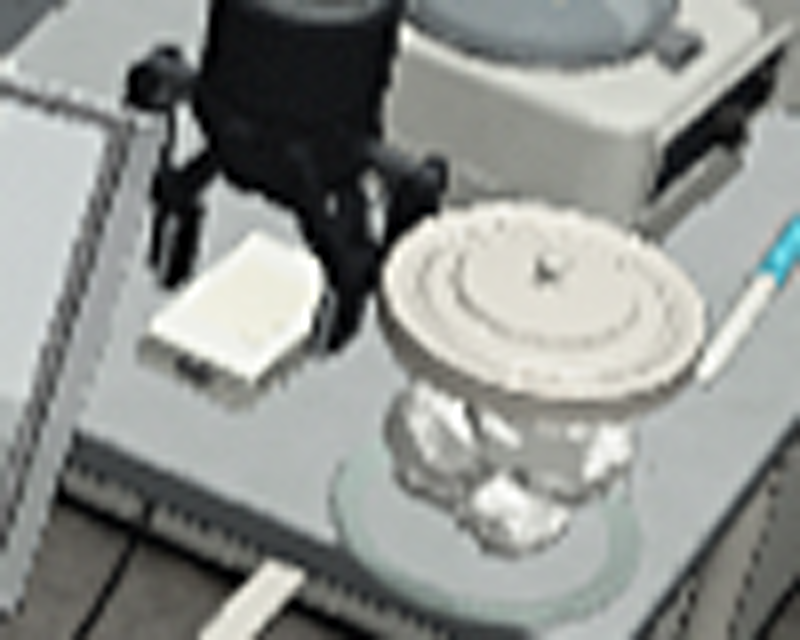

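View pics/w10.png

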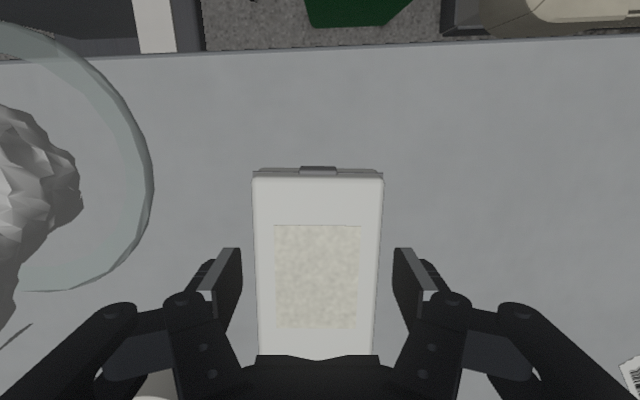

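Call:
{"method": "move_arm", "body": {"increments": [0.068,0,0,-0.006,0,0,-1,0.068,0,0,-0.006,0,0,0,0.068,0,0,0,0,0,0,0.05,0,0,0,0,0,0,0.05,0,0,0,0,0,0,0.045,0,0,0,0,0,0,0.045,0,0,0,0,0,0,0.045,0,0,0,0,0,0], "grip_force": 40}}

```text
clock: 22.95
tool_pos: [0.4341, -0.3423, -0.0171]
orientation: [0.727, 0.687, 0.001, 0.002]
contact_force: [-1.1, 0.6, 8.2]
width: 0.0529
```

```bash
python3 st.py
```

```text
22.95 [ 0.4341 -0.3423 -0.0171] [ 1.017  0.697 -0.507  1.932  0.544  0.646  0.11 ] w 0.0529 F [-1.1  0.6  8.2] yaw(tool y) -3.26 tilt [ 0.0041 -0.0025 -1.    ]
```

Call:
{"method": "move_arm", "body": {"increments": [0.045,0,0,0.01,0,0,0,0.045,0,0,0.03,0,0,0,0.045,0,0,0.05,0,0,0,0.045,0,0,0.05,0,0,0,0.045,0,0,0.05,0,0,0,0.045,0,0,0.05,0,0,0,0.045,0,0,0.05,0,0,0,0.045,0,0.02,0.02,0,0,0]}}

```text
clock: 23.95
tool_pos: [0.4342, -0.3234, 0.2952]
orientation: [0.728, 0.686, 0.001, 0.004]
contact_force: [0.2, -0.6, -2.9]
width: 0.0536
```

Call:
{"method": "move_arm", "body": {"increments": [0.045,0.004,0.05,0,0,0,2,0.045,0.004,0.05,0,0,0,2,0.045,0.004,0.05,0,0,0,2,0.045,0.004,0.05,0,0,0,2,0.045,0.004,0.05,0,0,0,2,0.045,0.004,0.05,0,0,0,1,0.045,0.004,0.05,0,0,0,0,0.045,0,0.02,0,0,0,0]}}

```text
clock: 24.95
tool_pos: [0.4608, 0.052, 0.2921]
orientation: [0.656, 0.755, 0.001, 0.002]
contact_force: [0.6, -0.9, -2.1]
width: 0.0532
```

```bash
python3 st.py; python3 -c "
from h import *
save('wrist','w11')
"
```

```text
24.95 [0.4608 0.052  0.2921] [ 0.797  0.145 -1.044  1.894  0.137  1.173 -0.155] w 0.0532 F [ 0.6 -0.9 -2.1] yaw(tool y) 8.04 tilt [ 4.2e-03 -2.0e-04 -1.0e+00]
```

View pics/w11.png

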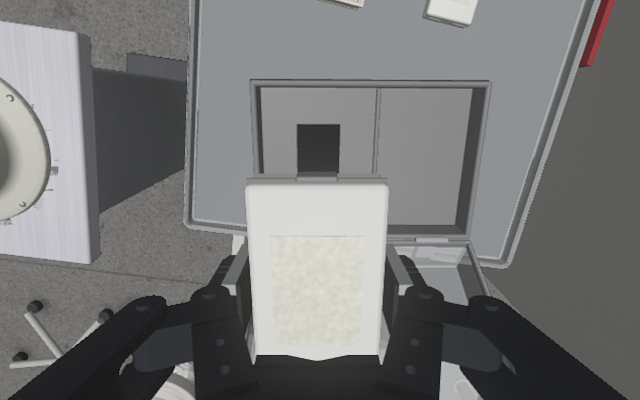

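Run:
```python
from h import *
w=load('w11');P=cloud(w)
show(w,'w11a',(230,70,510,250),2.8)
print('box top z',np.median(P[200:225,270:360,2]))
a,b=pos(w,247.5,186,0.331),pos(w,388,186,0.331);m=(a+b)/2;e=(b-a)/np.linalg.norm(b-a);print('box far edge',a,b,'mid',m,np.degrees(np.arctan2(e[1],e[0])), 'ctr',m-0.045*np.array([-e[1],e[0],0]))
c=[pos(w,297,124,.027),pos(w,340,124,.027)];print('pad',c)
```

```text
box top z 0.3323637951945707
box far edge [0.42925078 0.0918354  0.331     ] [0.48025597 0.09894937 0.331     ] mid [0.45475338 0.09539239 0.331     ] 7.940126506928282 ctr [0.46096959 0.0508238  0.331     ]
pad [array([0.43134899, 0.0919482 , 0.027     ]), array([0.48416128, 0.09935915, 0.027     ])]
```

View pics/w11a.png

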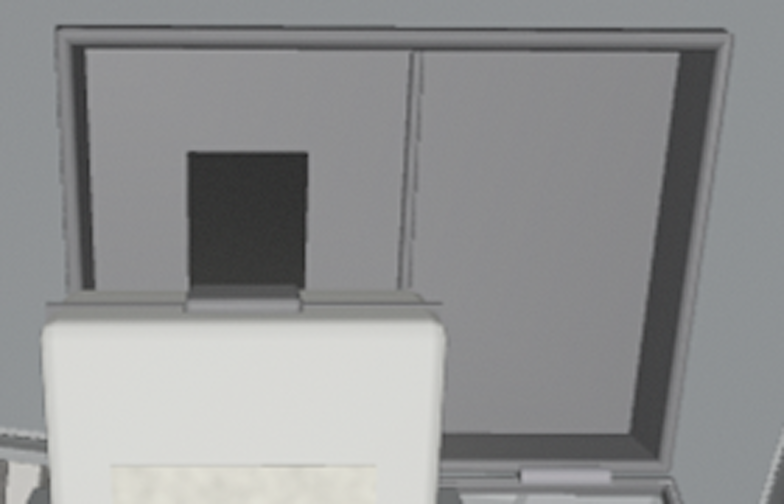

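Call:
{"method": "move_arm", "body": {"increments": [0.045,0.0028,0,-0.02,0,0,0,0.045,0,0,-0.04,0,0,0,0.045,0,0,-0.05,0,0,0,0.045,0,0,-0.05,0,0,0,0.045,0,0,-0.04,0,0,0,0.045,0,0,-0.03,0,0,0,0.045,0,0,-0.015,0,0,0,0.045,0,0,0,0,0,0]}}

```text
clock: 26.0
tool_pos: [0.4638, 0.0479, 0.0464]
orientation: [0.658, 0.753, 0.001, 0.001]
contact_force: [-1.0, 0.7, -1.6]
width: 0.0533
```

```bash
python3 st.py; python3 -c "
from h import *
save('wrist','w12')
"
```

```text
26.0 [0.4638 0.0479 0.0464] [ 0.492  0.541 -0.785  2.118  0.594  0.711 -0.555] w 0.0533 F [-1.   0.7 -1.6] yaw(tool y) 7.73 tilt [ 2.2e-03 -6.0e-04 -1.0e+00]
```

View pics/w12.png

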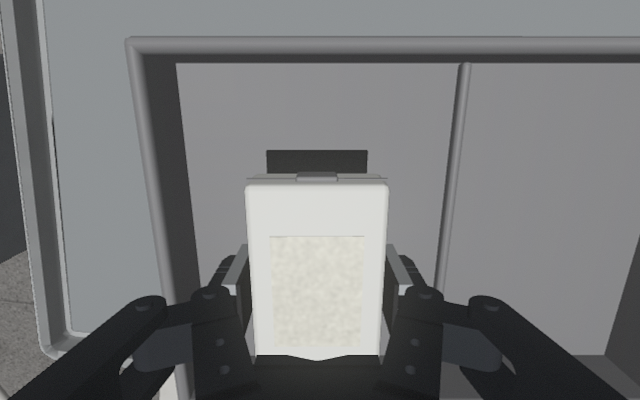

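Run:
```python
from h import *
w=load('w12')
a,b=pos(w,267,150.5,.027),pos(w,367,150.5,.027);m=(a+b)/2;e=(b-a);e/=np.linalg.norm(e);n=np.array([-e[1],e[0],0])
print('pad edge',a,b,np.degrees(np.arctan2(e[1],e[0])),'ctr',m-.045*n)
z=.0464+.039
a,b=pos(w,247.5,186,z),pos(w,388,186,z);m=(a+b)/2;print('box ctr',m-.045*n)
```

```text
pad edge [0.43110382 0.09192717 0.027     ] [0.48366253 0.09900929 0.027     ] 7.674202792027006 ctr [0.46339247 0.05087127 0.027     ]
box ctr [0.46406244 0.04676876 0.0854    ]
```

Call:
{"method": "move_arm", "body": {"increments": [0.045,-0.0005,0.004,0,0,0,0,0.045,0,0,-0.01,0,0,0,0.045,0,0,-0.01,0,0,0,0.045,0,0,-0.008,0,0,0,0.045,0,0,-0.004,0,0,0,0.045,0,0,-0.002,0,0,0,0.045,0,0,-0.001,0,0,0,0.045,0,0,0,0,0,0]}}

```text
clock: 27.05
tool_pos: [0.464, 0.0522, 0.0119]
orientation: [0.658, 0.753, 0.001, 0.002]
contact_force: [-0.3, 0.5, -2.2]
width: 0.0534
```

```bash
python3 st.py
```

```text
27.05 [0.464  0.0522 0.0119] [ 0.429  0.599 -0.721  2.129  0.669  0.646 -0.626] w 0.0534 F [-0.3  0.5 -2.2] yaw(tool y) 7.73 tilt [ 4.e-03 -5.e-04 -1.e+00]
```

Call:
{"method": "move_arm", "body": {"increments": [0.045,0,0,-0.001,0,0,0,0.045,0,0,-0.001,0,0,0,0.06,0,0,0,0,0,0,0.066,0,0,0,0,0,0,0.066,0,0,0,0,0,0,0.066,0,0,0.02,0,0,0,0.066,0,0,0.03,0,0,0,0.066,0,0,0.04,0,0,0]}}

```text
clock: 28.05
tool_pos: [0.4631, 0.0522, 0.1002]
orientation: [0.658, 0.753, 0.001, 0.001]
contact_force: [0.3, -0.7, 1.3]
width: 0.066
```

```bash
python3 st.py; python3 -c "
from h import *
save('wrist','w13')
"
```

```text
28.05 [0.4631 0.0522 0.1002] [ 0.566  0.453 -0.878  2.09   0.485  0.809 -0.472] w 0.066 F [ 0.3 -0.7  1.3] yaw(tool y) 7.75 tilt [ 1.9e-03 -2.0e-04 -1.0e+00]
```

View pics/w13.png

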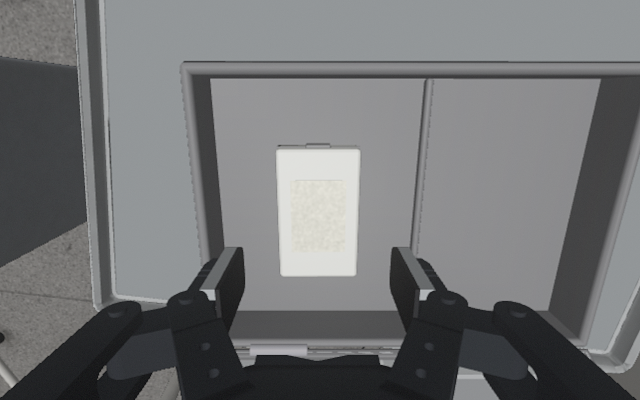

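Run:
```python
from h import *
w=load('w13')
c=np.array([pos(w,u,v,.049) for u,v in [(277,149),(360,149),(356.5,276),(281,276)]]);print(c.mean(0),c.round(4))
f=load('top0');P=cloud(f);ok=f['range_z']>0
q=P[ok&(P[...,2]>.05)&(P[...,2]<.35)&(P[...,0]>.5)&(P[...,0]<.8)&(P[...,1]>.3)&(P[...,1]<.6)]
print('bottles min y',np.percentile(q[:,1],[0,1,5]), 'x',np.percentile(q[:,0],[0,1]))
```

```text
[0.46422023 0.05199448 0.049     ] [[0.4324 0.0926 0.049 ]
 [0.4838 0.0996 0.049 ]
 [0.4966 0.0114 0.049 ]
 [0.4441 0.0044 0.049 ]]
bottles min y [0.3000878  0.30399467 0.32188194] x [0.5000856 0.5233065]
```

Call:
{"method": "move_arm", "body": {"increments": [0.07,0,0,0.03,0,0,0,0.07,0.01,0.01,0.03,0,0,-1,0.07,0.02,0.035,0,0,0,-2,0.07,0.025,0.045,0,0,0,-2,0.07,0.025,0.045,0,0,0,-2.5,0.07,0.025,0.045,0,0,0,-2.5,0.07,0.025,0.045,0,0,0,-2.5,0.07,0,0,0,0,0,0]}}

```text
clock: 29.1
tool_pos: [0.5934, 0.2828, 0.1595]
orientation: [0.734, 0.679, 0.002, 0.0]
contact_force: [-0.6, -0.4, 0.2]
width: 0.0704
```

```bash
python3 st.py; python3 -c "
from h import *
save('wrist','w14')
"
```

```text
29.1 [0.5934 0.2828 0.1595] [ 0.053  0.666 -0.795  1.578  0.514  1.112 -0.944] w 0.0704 F [-0.6 -0.4  0.2] yaw(tool y) -4.48 tilt [ 0.0034  0.0026 -1.    ]
```

View pics/w14.png

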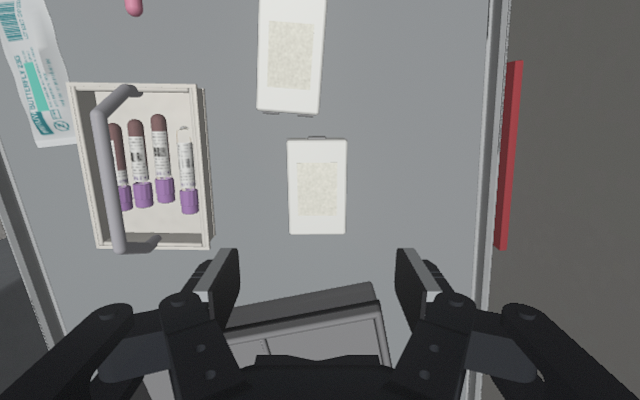

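```bash
cat > bx.py <<'E'
from h import *
import sys
def box(w,cs,z):
    c=np.array([pos(w,u,v,z) for u,v in cs]);e=c[0]+c[1]-c[2]-c[3]
    print('ctr',c.mean(0).round(4),'yaw',(np.degrees(np.arctan2(e[1],e[0]))-90).round(2),'sizes',np.linalg.norm(c[1]-c[0]).round(4),np.linalg.norm(c[3]-c[0]).round(4))
E
python3 - <<'E'
from bx import *
w=load('w14')
box(w,[(288,140),(347,140),(345,234),(289.5,234)],.022)
box(w,[(259,-5),(326,-2),(320,114),(257,110)],.022)
show(w,'w14a',(240,100,400,250),5)
E
```

```text
ctr [0.5934 0.2781 0.022 ] yaw -4.64 sizes 0.0518 0.0888
ctr [0.5801 0.3916 0.022 ] yaw -7.92 sizes 0.0525 0.0872
```

View pics/w14a.png

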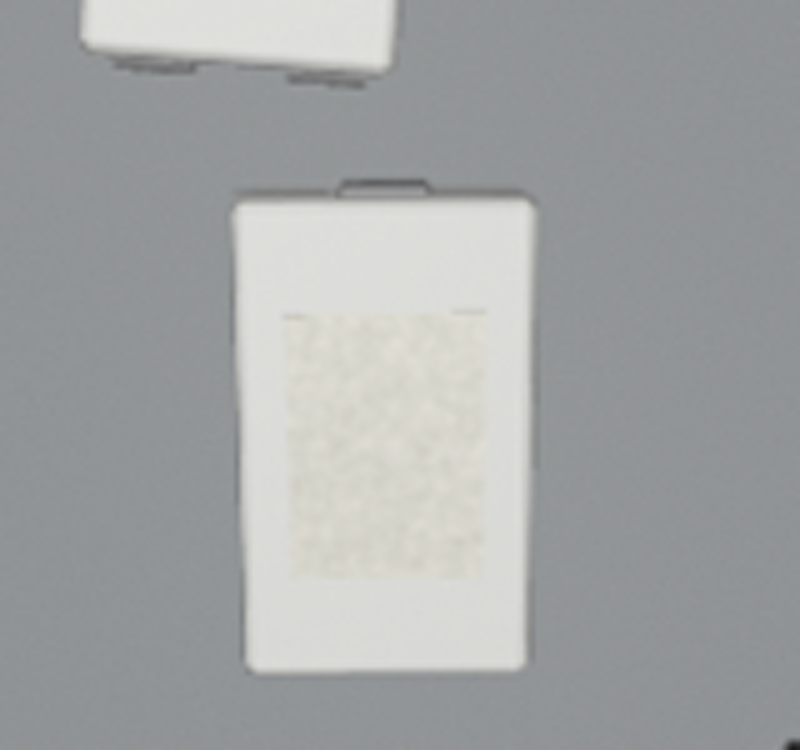

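Call:
{"method": "move_arm", "body": {"increments": [0.068,0,-0.005,-0.02,0,0,0,0.068,0,0,-0.04,0,0,0,0.068,0,0,-0.04,0,0,0,0.068,0,0,-0.035,0,0,0,0.068,0,0,-0.02,0,0,0,0.068,0,0,-0.01,0,0,0,0.068,0,0,-0.004,0,0,0,0.068,0,0,0,0,0,0]}}

```text
clock: 30.15
tool_pos: [0.5945, 0.2725, -0.0084]
orientation: [0.736, 0.677, 0.002, 0.002]
contact_force: [0.7, 0.2, -0.2]
width: 0.0677
```

```bash
python3 st.py
```

```text
30.15 [ 0.5945  0.2725 -0.0084] [-0.013  0.858 -0.666  1.663  0.67   0.858 -1.047] w 0.0677 F [ 0.7  0.2 -0.2] yaw(tool y) -4.77 tilt [ 4.8e-03 -7.0e-04 -1.0e+00]
```

Call:
{"method": "move_arm", "body": {"increments": [0.068,-0.001,0.005,-0.003,0,0,0,0.068,0,0,0,0,0,0,0.05,0,0,0,0,0,0,0.045,0,0,0,0,0,0,0.045,0,0,0,0,0,0,0.045,0,0,0,0,0,0,0.045,0,0,0,0,0,0,0.045,0,0,0,0,0,0]}}

```text
clock: 31.15
tool_pos: [0.5931, 0.2776, -0.0116]
orientation: [0.736, 0.677, 0.001, 0.002]
contact_force: [-0.9, 0.5, 5.5]
width: 0.0529
```

```bash
python3 st.py
```

```text
31.15 [ 0.5931  0.2776 -0.0116] [-0.023  0.864 -0.663  1.66   0.673  0.855 -1.055] w 0.0529 F [-0.9  0.5  5.5] yaw(tool y) -4.76 tilt [ 4.2e-03 -8.0e-04 -1.0e+00]
```

Call:
{"method": "move_arm", "body": {"increments": [0.045,0,0,0.01,0,0,0,0.045,0,0,0.03,0,0,0,0.045,0,0,0.04,0,0,0,0.045,0,0,0.04,0,0,0,0.045,0,0,0.04,0,0,0,0.045,0,0,0.03,0,0,0,0.045,-0.005,-0.01,0,0,0,0.5,0.045,-0.02,-0.03,0,0,0,2]}}

```text
clock: 32.15
tool_pos: [0.5671, 0.2372, 0.1768]
orientation: [0.72, 0.694, 0.001, 0.001]
contact_force: [-0.6, -0.0, -1.0]
width: 0.0529
```

Call:
{"method": "move_arm", "body": {"increments": [0.045,-0.025,-0.04,0,0,0,3,0.045,-0.025,-0.04,0,0,0,3,0.045,-0.025,-0.04,0,0,0,3,0.045,-0.02,-0.04,0,0,0,1,0.045,-0.01,-0.022,0,0,0,0,0.045,0,0,0,0,0,0,0.045,0,0,0,0,0,0,0.045,0,0,0,0,0,0]}}

```text
clock: 33.15
tool_pos: [0.463, 0.0563, 0.1776]
orientation: [0.657, 0.754, 0.001, 0.001]
contact_force: [-0.3, 0.2, -2.2]
width: 0.0532
```

```bash
python3 st.py; python3 -c "
from h import *
save('wrist','w15')
"
```

```text
33.15 [0.463  0.0563 0.1776] [ 0.671  0.329 -0.987  2.027  0.338  0.953 -0.353] w 0.0532 F [-0.3  0.2 -2.2] yaw(tool y) 7.82 tilt [ 3.7e-03  4.0e-04 -1.0e+00]
```

View pics/w15.png

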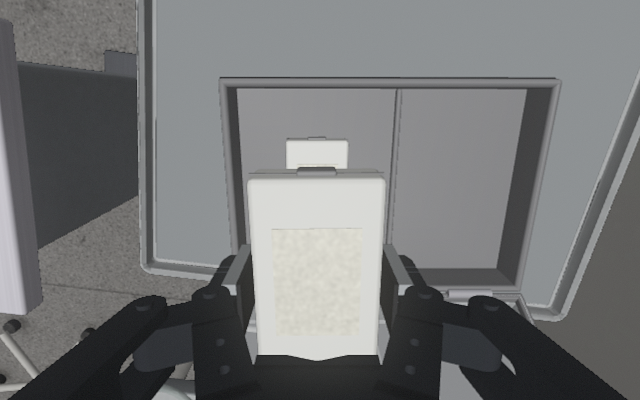

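```bash
cat >> bx.py <<'E'
def edge(w,p,q,z,n):
    a,b=pos(w,*p,z),pos(w,*q,z);m=(a+b)/2;e=(b-a);e/=np.linalg.norm(e)
    print(n,'yaw',np.degrees(np.arctan2(e[1],e[0])).round(2),'ctr',(m-.045*np.array([-e[1],e[0],0])).round(4),'len',np.linalg.norm(b-a).round(4))
E
python3 - <<'E'
from bx import *
w=load('w15');P=cloud(w);print(np.median(P[190:215,270:360,2]))
edge(w,(249,181),(385,181),.2112,'held'); edge(w,(286.5,141),(348,141),.049,'placed')
show(w,'w15a',(230,120,400,220),4.5)
E
```

```text
0.21234513991492615
held yaw 7.74 ctr [0.4628 0.0557 0.2112] len 0.0519
placed yaw 7.77 ctr [0.4644 0.0511 0.049 ] len 0.0524
```

View pics/w15a.png

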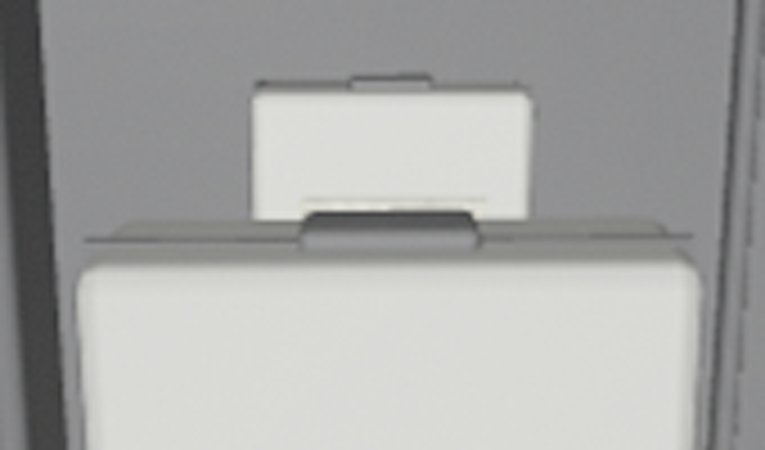

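Call:
{"method": "move_arm", "body": {"increments": [0.045,0.001,-0.002,-0.02,0,0,0,0.045,0,0,-0.03,0,0,0,0.045,0,0,-0.03,0,0,0,0.045,0,0,-0.025,0,0,0,0.045,0,0,-0.015,0,0,0,0.045,0,0,0,0,0,0,0.045,0,0,0,0,0,0,0.045,0,0,0,0,0,0]}}

```text
clock: 34.2
tool_pos: [0.4647, 0.0533, 0.0587]
orientation: [0.658, 0.753, 0.002, 0.002]
contact_force: [0.2, -0.1, -1.7]
width: 0.0534
```

```bash
python3 st.py; python3 -c "
from h import *
save('wrist','w16',(200,120,440,260),3.2)
"
```

```text
34.2 [0.4647 0.0533 0.0587] [ 0.504  0.524 -0.814  2.112  0.578  0.733 -0.553] w 0.0534 F [ 0.2 -0.1 -1.7] yaw(tool y) 7.73 tilt [ 5.6e-03 -6.0e-04 -1.0e+00]
```

View pics/w16.png

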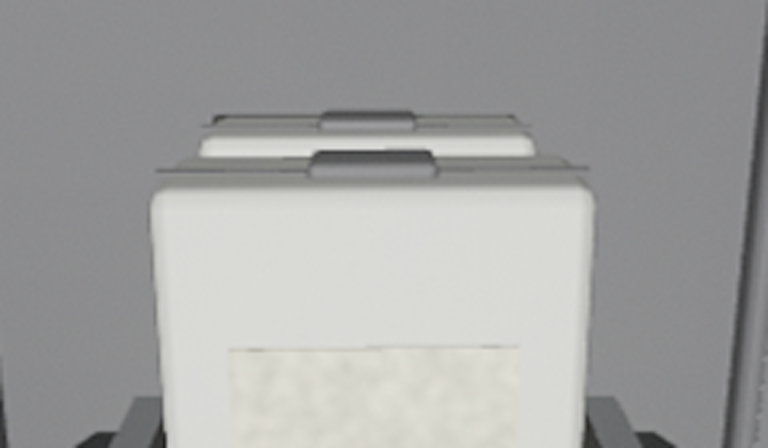

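Run:
```python
from bx import *
w=load('w16');k=3.2
f=lambda x,y:(x/k+200-.3,y/k+120-.3)
edge(w,f(153,186),f(594,186),.0587+.0336,'held'); edge(w,f(201,138),f(534,138),.049,'placed')
```

```text
held yaw 7.62 ctr [0.4641 0.0539 0.0923] len 0.0524
placed yaw 7.63 ctr [0.4637 0.0514 0.049 ] len 0.0527
```

Call:
{"method": "move_arm", "body": {"increments": [0.045,-0.0005,-0.002,-0.005,0,0,0,0.045,0,0,-0.006,0,0,0,0.045,0,0,-0.005,0,0,0,0.045,0,0,-0.003,0,0,0,0.045,0,0,-0.001,0,0,0,0.045,0,0,0,0,0,0,0.045,0,0,0,0,0,0,0.045,0,0,0,0,0,0]}}

```text
clock: 35.25
tool_pos: [0.4635, 0.0512, 0.0379]
orientation: [0.658, 0.753, 0.001, 0.002]
contact_force: [0.2, -0.6, -1.7]
width: 0.0531
```

```bash
python3 st.py
```

```text
35.25 [0.4635 0.0512 0.0379] [ 0.478  0.558 -0.778  2.123  0.621  0.696 -0.584] w 0.0531 F [ 0.2 -0.6 -1.7] yaw(tool y) 7.73 tilt [ 4.1e-03 -5.0e-04 -1.0e+00]
```

Call:
{"method": "move_arm", "body": {"increments": [0.045,0,0,-0.001,0,0,0,0.045,0,0,-0.0005,0,0,0,0.06,0,0,0,0,0,0,0.066,0,0,0,0,0,0,0.066,0,0,0,0,0,0,0.066,0,0,0.02,0,0,0,0.066,0,0,0.04,0,0,0,0.066,0,0,0.04,0,0,0]}}

```text
clock: 36.25
tool_pos: [0.4629, 0.0514, 0.137]
orientation: [0.658, 0.753, 0.001, 0.001]
contact_force: [-0.0, -0.9, 0.0]
width: 0.0663
```

```bash
python3 st.py; python3 -c "
from h import *
save('wrist','w17')
"
```

```text
36.25 [0.4629 0.0514 0.137 ] [ 0.629  0.396 -0.942  2.064  0.418  0.879 -0.413] w 0.0663 F [-0.  -0.9  0. ] yaw(tool y) 7.75 tilt [ 0.0027  0.     -1.    ]
```

View pics/w17.png

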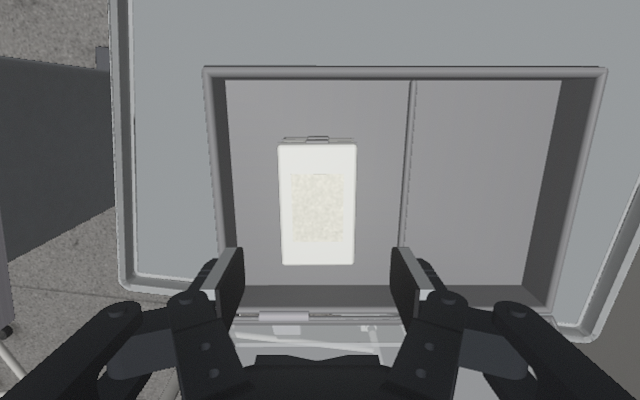

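Call:
{"method": "move_arm", "body": {"increments": [0.07,0,0,0.03,0,0,0,0.07,0.01,0.02,0.02,0,0,-1,0.07,0.02,0.05,0,0,0,-2.5,0.07,0.02,0.055,0,0,0,-2.5,0.07,0.02,0.055,0,0,0,-2.5,0.07,0.02,0.055,0,0,0,-2.5,0.07,0.02,0.055,0,0,0,-2.5,0.07,0.008,0.05,0,0,0,-2.5]}}

```text
clock: 37.3
tool_pos: [0.5823, 0.3927, 0.1852]
orientation: [0.757, 0.653, 0.001, 0.002]
contact_force: [2.0, -0.6, -0.1]
width: 0.0699
```

```bash
python3 st.py; python3 -c "
from h import *
save('wrist','w18')
"
```

```text
37.3 [0.5823 0.3927 0.1852] [-0.14   0.718 -0.794  1.425  0.528  1.216 -1.139] w 0.0699 F [ 2.  -0.6 -0.1] yaw(tool y) -8.41 tilt [ 0.0033 -0.0019 -1.    ]
```

View pics/w18.png

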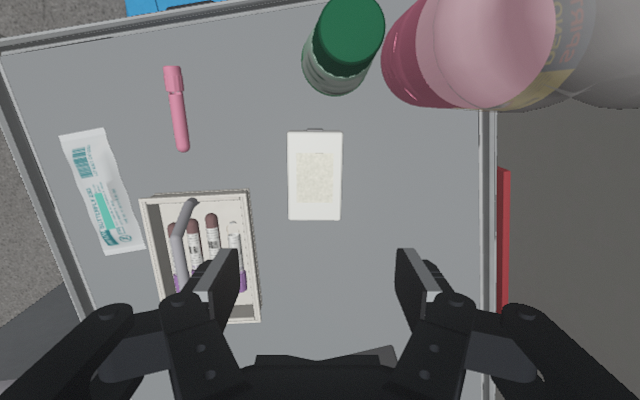

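Run:
```python
from bx import *
w=load('w18');P=cloud(w)
box(w,[(288,132),(342.5,131.5),(341,220.5),(289,219)],.022)
q=P[0:100,300:385].reshape(-1,3);q=q[(q[:,2]>.03)&(q[:,2]<.3)];print('bottle',q.min(0),q.max(0)); i=q[q[:,2]>.09];print(i.min(0),i.max(0))
print(w['eye'])
```

```text
ctr [0.5804 0.3924 0.022 ] yaw -8.67 sizes 0.0516 0.0877
bottle [0.58442373 0.46712653 0.03005459] [0.65554838 0.51284448 0.16320035]
[0.59072759 0.47334919 0.09000991] [0.63335979 0.51173071 0.16320035]
[0.59193226 0.46688807 0.34233623]
```

Call:
{"method": "move_arm", "body": {"increments": [0.068,-0.002,-0.013,-0.02,0,0,0,0.068,-0.002,0,-0.04,0,0,0,0.068,0,0,-0.04,0,0,0,0.068,0,0,-0.04,0,0,0,0.068,0,0,-0.03,0,0,0,0.068,0,0,-0.015,0,0,0,0.068,0,0,-0.004,0,0,0,0.068,0,0,0,0,0,0]}}

```text
clock: 38.35
tool_pos: [0.5779, 0.3787, -0.0018]
orientation: [0.756, 0.654, 0.001, 0.002]
contact_force: [0.1, 0.0, 0.1]
width: 0.0683
```

```bash
python3 st.py
```

```text
38.35 [ 0.5779  0.3787 -0.0018] [-0.176  0.903 -0.68   1.556  0.672  0.924 -1.23 ] w 0.0683 F [0.1 0.  0.1] yaw(tool y) -8.27 tilt [ 4.5e-03 -6.0e-04 -1.0e+00]
```

Call:
{"method": "move_arm", "body": {"increments": [0.068,0,-0.003,-0.005,0,0,0,0.068,0,0,-0.004,0,0,0,0.068,0,0,0,0,0,0,0.045,0,0,0,0,0,0,0.045,0,0,0,0,0,0,0.045,0,0,0,0,0,0,0.045,0,0,0,0,0,0,0.045,0,0,0,0,0,0]}}

```text
clock: 39.35
tool_pos: [0.5776, 0.3755, -0.0114]
orientation: [0.756, 0.654, 0.001, 0.002]
contact_force: [0.1, 0.5, 2.4]
width: 0.0529
```

```bash
python3 st.py
```

```text
39.35 [ 0.5776  0.3755 -0.0114] [-0.176  0.912 -0.673  1.563  0.68   0.91  -1.233] w 0.0529 F [0.1 0.5 2.4] yaw(tool y) -8.26 tilt [ 0.004  -0.0011 -1.    ]
```

Call:
{"method": "move_arm", "body": {"increments": [0.045,0,0,0.01,0,0,0,0.045,0,0,0.03,0,0,0,0.045,0,0,0.04,0,0,0,0.045,0,0,0.05,0,0,0,0.045,0,0,0.05,0,0,0,0.045,0,-0.02,0.02,0,0,0,0.045,-0.015,-0.04,0,0,0,2,0.045,-0.02,-0.04,0,0,0,2]}}

```text
clock: 40.35
tool_pos: [0.542, 0.274, 0.1886]
orientation: [0.733, 0.681, 0.001, 0.002]
contact_force: [1.0, 0.9, -1.3]
width: 0.0531
```

Call:
{"method": "move_arm", "body": {"increments": [0.045,-0.02,-0.045,0,0,0,3,0.045,-0.02,-0.045,0,0,0,3,0.045,-0.02,-0.045,0,0,0,3,0.045,-0.02,-0.045,0,0,0,3,0.045,0,-0.045,0,0,0,0,0.045,0,-0.015,0,0,0,0,0.045,0,0,0,0,0,0,0.045,0,0,0,0,0,0]}}

```text
clock: 41.35
tool_pos: [0.4625, 0.037, 0.1885]
orientation: [0.657, 0.754, 0.002, 0.001]
contact_force: [-0.7, 0.8, -1.0]
width: 0.0531
```

```bash
python3 st.py; python3 -c "
from h import *
save('wrist','w19',(200,100,440,280),3.2)
"
```

```text
41.35 [0.4625 0.037  0.1885] [ 0.746  0.312 -1.019  2.021  0.323  0.973 -0.299] w 0.0531 F [-0.7  0.8 -1. ] yaw(tool y) 7.85 tilt [ 4.2e-03  5.0e-04 -1.0e+00]
```

View pics/w19.png

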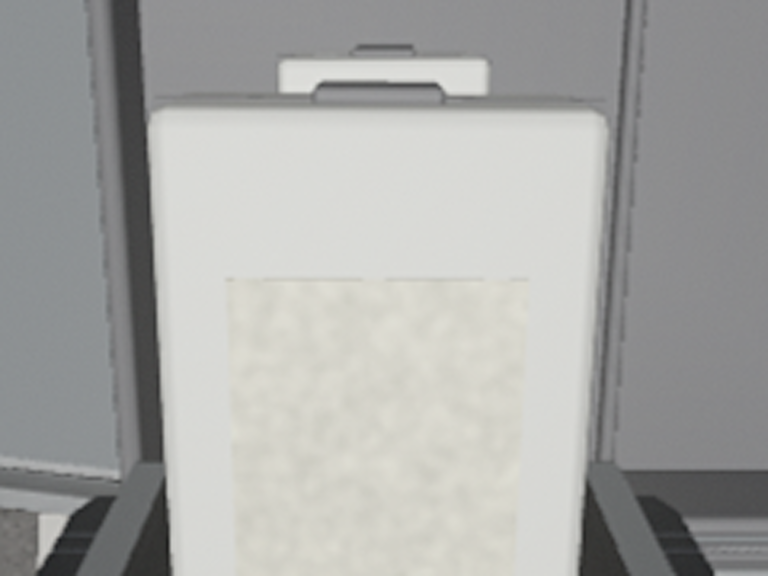

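Run:
```python
from bx import *
w=load('w19');k=3.2
f=lambda x,y:(x/k+200-.3,y/k+100-.3)
P=cloud(w);print(np.median(P[140:180,280:350,2]))
edge(w,f(149,112),f(607,112),.1885+.0334,'held'); edge(w,f(278,60),f(490,60),.071,'placed')
w=load('w17');box(w,[(278,144),(356,144),(353.5,264.5),(281.5,264.5)],.071)
```

```text
0.22294797224216828
held yaw 7.79 ctr [0.4602 0.0536 0.2219] len 0.0525
placed yaw 7.8 ctr [0.4632 0.0512 0.071 ] len 0.0532
ctr [0.4631 0.0521 0.071 ] yaw 7.96 sizes 0.052 0.0891
```

Call:
{"method": "move_arm", "body": {"increments": [0.045,0.003,0,-0.02,0,0,0,0.045,0,0,-0.03,0,0,0,0.045,0,0,-0.03,0,0,0,0.045,0,0,-0.02,0,0,0,0.045,0,0,-0.01,0,0,0,0.045,0,0,0,0,0,0,0.045,0,0,0,0,0,0,0.045,0,0,0,0,0,0]}}

```text
clock: 42.4
tool_pos: [0.4661, 0.0353, 0.079]
orientation: [0.658, 0.753, 0.001, 0.002]
contact_force: [-0.5, 0.2, -0.5]
width: 0.0532
```

```bash
python3 st.py; python3 -c "
from h import *
save('wrist','w20',(200,100,440,280),3.2)
"
```

```text
42.4 [0.4661 0.0353 0.079 ] [ 0.585  0.495 -0.863  2.102  0.546  0.774 -0.487] w 0.0532 F [-0.5  0.2 -0.5] yaw(tool y) 7.73 tilt [ 5.3e-03 -7.0e-04 -1.0e+00]
```

View pics/w20.png

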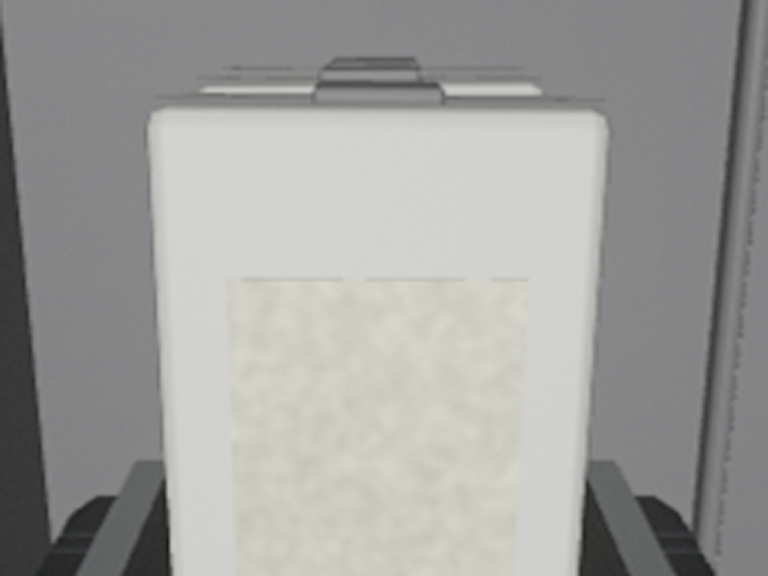

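Run:
```python
from bx import *
w=load('w20');k=3.2
f=lambda x,y:(x/k+200-.3,y/k+100-.3)
edge(w,f(149,112),f(607,112),.079+.0334,'held'); edge(w,f(199,86),f(543,86),.071,'placed')
```

```text
held yaw 7.66 ctr [0.4638 0.0519 0.1124] len 0.0525
placed yaw 7.67 ctr [0.4632 0.0514 0.071 ] len 0.0523
```

Call:
{"method": "move_arm", "body": {"increments": [0.045,-0.0005,0,-0.006,0,0,0,0.045,0,0,-0.006,0,0,0,0.045,0,0,-0.004,0,0,0,0.045,0,0,-0.002,0,0,0,0.045,0,0,-0.001,0,0,0,0.045,0,0,0,0,0,0,0.045,0,0,0,0,0,0,0.045,0,0,0,0,0,0]}}

```text
clock: 43.45
tool_pos: [0.4647, 0.0352, 0.0595]
orientation: [0.658, 0.753, 0.001, 0.002]
contact_force: [-2.7, 0.3, 5.8]
width: 0.0532
```

```bash
python3 st.py
```

```text
43.45 [0.4647 0.0352 0.0595] [ 0.555  0.527 -0.83   2.114  0.585  0.74  -0.52 ] w 0.0532 F [-2.7  0.3  5.8] yaw(tool y) 7.74 tilt [ 3.5e-03 -9.0e-04 -1.0e+00]
```

Contact felt (about 6 N). Release and lift.

Call:
{"method": "move_arm", "body": {"increments": [0.058,0,0,0,0,0,0,0.064,0,0,0,0,0,0,0.066,0,0,0,0,0,0,0.066,0,0,0.01,0,0,0,0.066,0,0,0.03,0,0,0,0.066,0,0,0.04,0,0,0,0.066,0,0,0.04,0,0,0,0.066,0,0,0,0,0,0]}}

```text
clock: 44.45
tool_pos: [0.4673, 0.0356, 0.1825]
orientation: [0.658, 0.753, 0.003, 0.004]
contact_force: [0.0, -0.8, 0.6]
width: 0.0658
```

```bash
python3 st.py; python3 -c "
from h import *
save('wrist','w21');save('side','s21',(190,140,390,290),4);save('top','t21',(150,135,410,285),3)
"
```

```text
44.45 [0.4673 0.0356 0.1825] [ 0.738  0.329 -1.014  2.022  0.347  0.96  -0.318] w 0.0658 F [ 0.  -0.8  0.6] yaw(tool y) 7.73 tilt [ 0.0101 -0.0015 -0.9999]
```

View pics/w21.png

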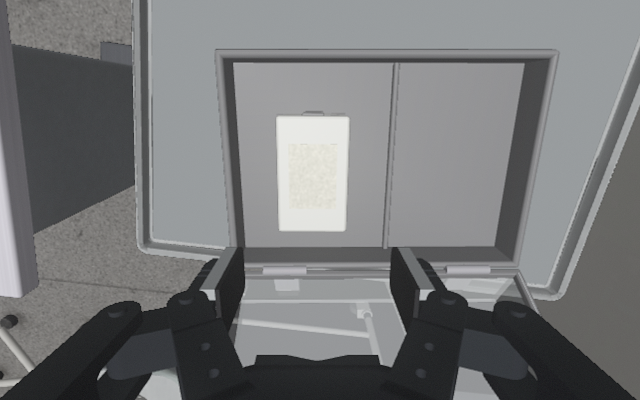

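View pics/s21.png

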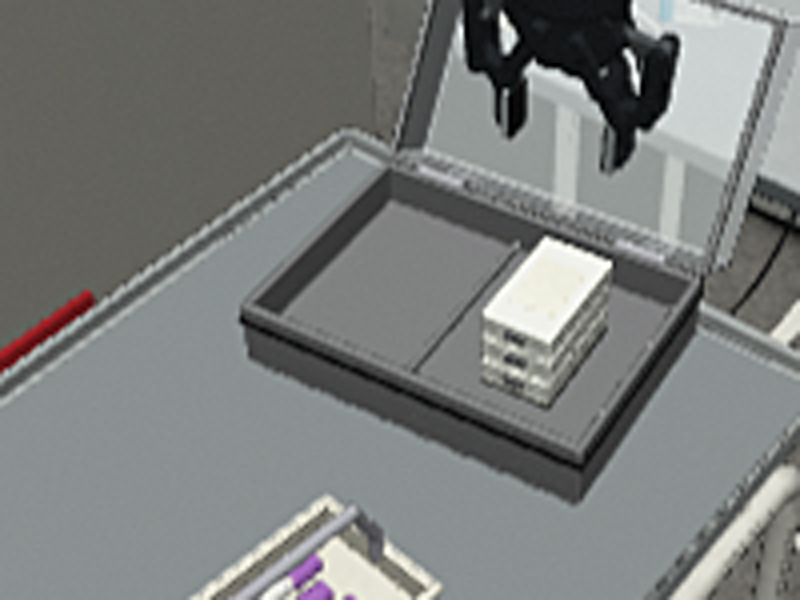

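View pics/t21.png

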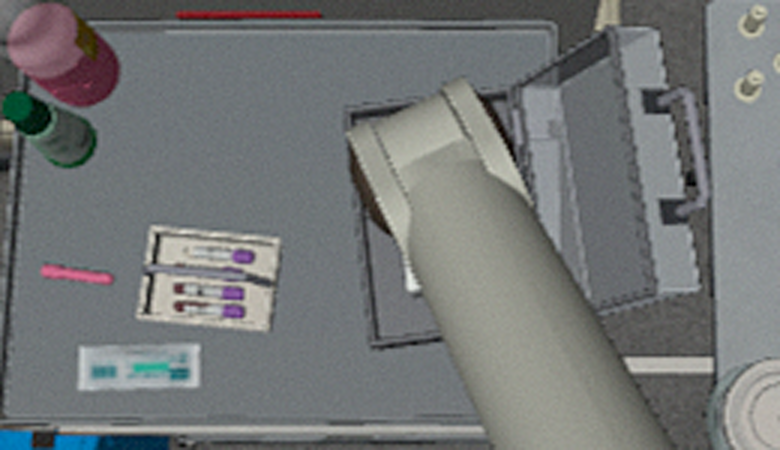

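Run:
```python
from bx import *
f=load('t21');k=3
g=lambda x,y:(x/k+150-.3,y/k+135-.3)
box(f,[g(150,226),g(136,318),g(270,330),g(281,238)],.03)
a,b=pos(f,*g(145,268),.078),pos(f,*g(245,277),.078);print('handle',a,b)
w=load('w21');box(w,[(277,117),(350,117.5),(347,231),(278.5,231)],.093)
```

```text
ctr [0.4542 0.3187 0.03  ] yaw -5.04 sizes 0.104 0.1489
handle [0.45814135 0.37629084 0.078     ] [0.44864161 0.26791661 0.078     ]
ctr [0.463  0.0523 0.093 ] yaw 7.14 sizes 0.0525 0.0883
```

Call:
{"method": "move_arm", "body": {"increments": [0.05,0,0.02,0,0,0.3,-1,0.05,-0.002,0.04,0,0,0.28,-2,0.05,-0.002,0.045,0,0,0,-2,0.05,-0.002,0.045,0,0,0,-2,0.05,-0.002,0.045,0,0,0,-2,0.05,-0.002,0.045,0,0,0,-2,0.05,-0.002,0.04,0,0,0,-1.7,0.05,0,0,0,0,0,0]}}

```text
clock: 45.6
tool_pos: [0.4502, 0.3191, 0.1781]
orientation: [0.735, 0.678, -0.003, -0.004]
contact_force: [-0.9, -1.0, 0.0]
width: 0.0502
```

```bash
python3 st.py; python3 -c "
from h import *
save('wrist','w22')
"
```

```text
45.6 [0.4502 0.3191 0.1781] [ 0.05   0.499 -0.92   1.822  0.445  1.051 -1.121] w 0.0502 F [-0.9 -1.   0. ] yaw(tool y) -4.6 tilt [-0.0093  0.0024 -1.    ]
```

View pics/w22.png

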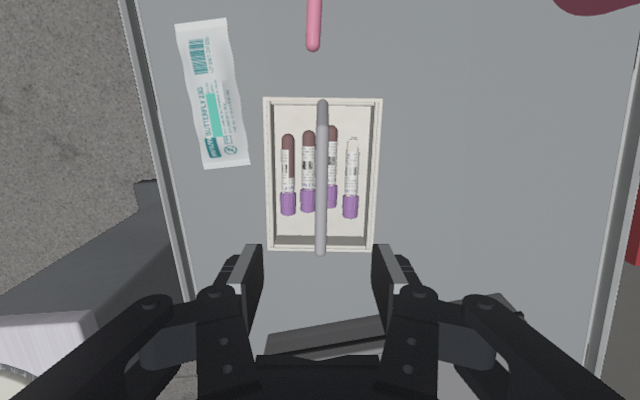

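Run:
```python
from bx import *
w=load('w22');P=cloud(w)
box(w,[(264,99),(381.5,100),(374.5,250),(268,249)],.03)
for v in range(110,250,20):
    r=P[v,310:335]; i=310+np.where(r[:,2]>.05)[0]
    print(v,i.min() if len(i) else None,i.max() if len(i) else None,pos(w,i.mean(),v,.078).round(4),np.max(r[:,2]).round(4))
```

```text
ctr [0.4531 0.3205 0.03  ] yaw -4.94 sizes 0.1033 0.1443
110 316 327 [0.4575 0.3849 0.078 ] 0.061
130 316 328 [0.4567 0.3703 0.078 ] 0.0843
150 315 327 [0.4548 0.3552 0.078 ] 0.0848
170 315 327 [0.4536 0.3395 0.078 ] 0.0842
190 315 326 [0.4519 0.3233 0.078 ] 0.0847
210 315 326 [0.4506 0.3064 0.078 ] 0.0848
230 314 325 [0.4484 0.2891 0.078 ] 0.085
```

Call:
{"method": "move_arm", "body": {"increments": [0.045,0.002,0.004,-0.01,0,-0.53,-0.5,0.045,0,0,-0.03,0,0,0,0.045,0,0,-0.03,0,0,0,0.045,0,0,-0.03,0,0,0,0.045,0,0,-0.015,0,0,0,0.045,0,0,-0.008,0,0,0,0.045,0,0,0,0,0,0,0.045,0,0,0,0,0,0]}}

```text
clock: 46.65
tool_pos: [0.4555, 0.3197, 0.0572]
orientation: [0.74, 0.673, 0.002, 0.001]
contact_force: [-0.1, 0.2, -0.4]
width: 0.0454
```

```bash
python3 st.py; python3 -c "
from h import *
save('wrist','w23')
"
```

```text
46.65 [0.4555 0.3197 0.0572] [-0.059  0.655 -0.785  1.9    0.618  0.841 -1.266] w 0.0454 F [-0.1  0.2 -0.4] yaw(tool y) -5.47 tilt [ 0.0043  0.0015 -1.    ]
```

View pics/w23.png

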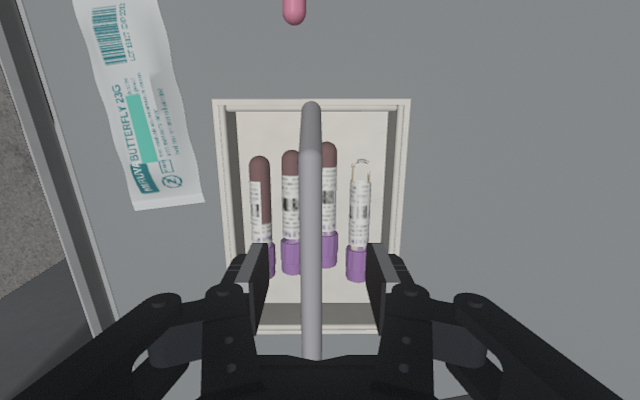

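Call:
{"method": "move_arm", "body": {"increments": [0.045,-0.0035,0.001,0,0,0,0,0.045,0,0,-0.008,0,0,0,0.045,0,0,-0.004,0,0,0,0.045,0,0,0,0,0,0,0.03,0,0,0,0,0,0,0.018,0,0,0,0,0,0,0.004,0,0,0,0,0,0,0.0,0,0,0,0,0,0], "grip_force": 70}}

```text
clock: 47.7
tool_pos: [0.4516, 0.3201, 0.0443]
orientation: [0.74, 0.672, 0.001, 0.001]
contact_force: [1.1, -0.5, -0.2]
width: 0.008
```

Call:
{"method": "move_arm", "body": {"increments": [0,0,0,0,0,0,0,0,0,0,0,0,0,0,0,0,0,0,0,0,0,0,0,0,0,0,0,0,0,0,0,0.002,0,0,0,0,0,0,0.003,0,0,0,0,0,0,0.004,0,0,0,0,0,0,0,0,0,0]}}

```text
clock: 48.7
tool_pos: [0.4515, 0.3204, 0.0536]
orientation: [0.74, 0.673, 0.002, 0.001]
contact_force: [-0.8, -0.5, -3.8]
width: 0.0079
```

```bash
python3 st.py; python3 -c "
from h import *
save('wrist','w24');save('side','s24',(190,210,350,330),5)
"
```

```text
48.7 [0.4515 0.3204 0.0536] [-0.065  0.656 -0.782  1.908  0.622  0.834 -1.275] w 0.0079 F [-0.8 -0.5 -3.8] yaw(tool y) -5.47 tilt [ 0.0033  0.001  -1.    ]
```

View pics/s24.png

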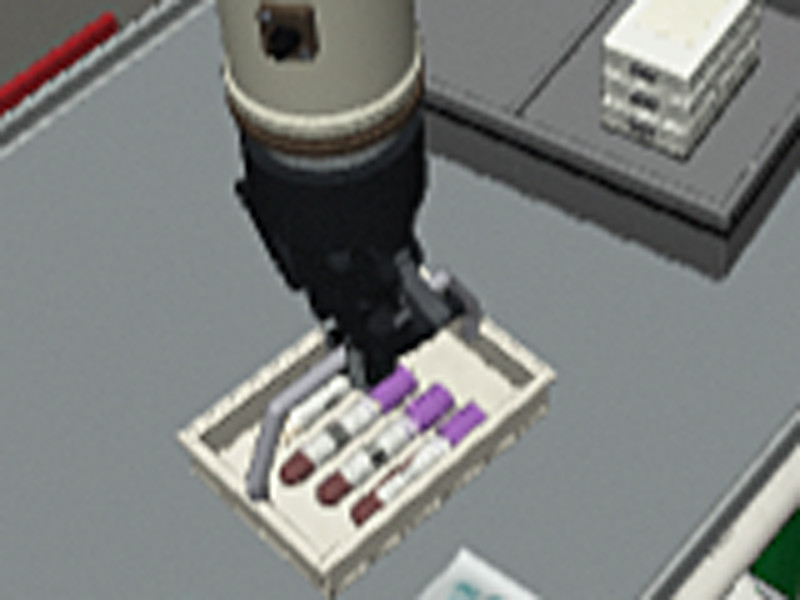

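View pics/w24.png

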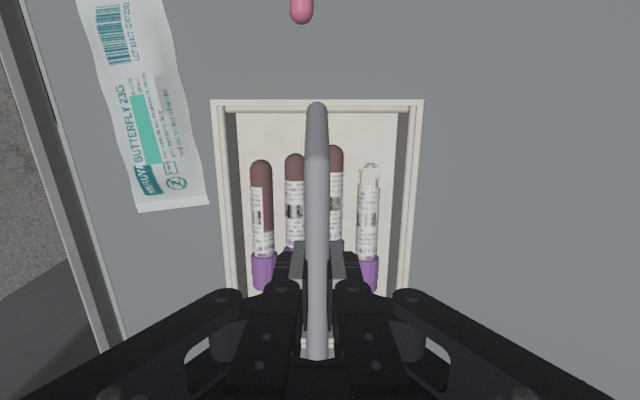

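Run:
```python
from bx import *
w=load('w17');show(w,'w17a',(380,60,620,310),3.1)
w=load('w13');show(w,'w13a',(400,50,640,330),2.8)
```

```text
(no output)
```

View pics/w17a.png

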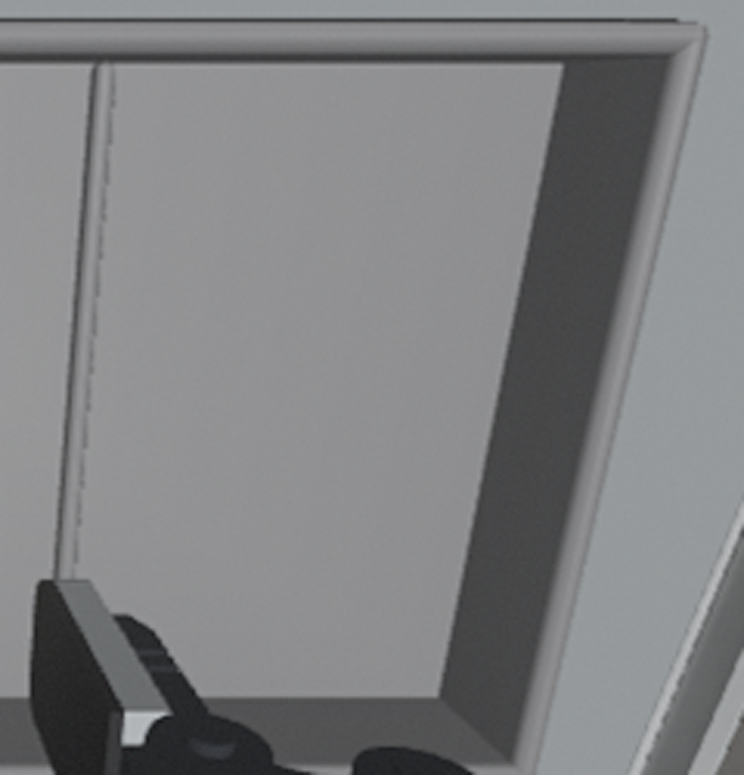

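Call:
{"method": "move_arm", "body": {"increments": [0,0,0,0.006,0,0,0,0,0,0,0.012,0,0,0,0,0,0,0.02,0,0,0,0,0,0,0.025,0,0,0,0,0,0,0.025,0,0,0,0,0,0,0.018,0,0,0,0,0,0,0.008,0,0,0,0,0,0,0.002,0,0,0]}}

```text
clock: 49.8
tool_pos: [0.4515, 0.32, 0.1697]
orientation: [0.74, 0.672, 0.002, 0.001]
contact_force: [-0.6, 0.2, -4.1]
width: 0.0076
```

```bash
python3 - <<'E'
from bx import *
w=load('w17');k=3.1
f=lambda x,y:(x/k+380-.3,y/k+60-.3)
a=np.radians(7.7);X=np.array([np.cos(a),np.sin(a)]);Y=np.array([-X[1],X[0]])
pad=np.array([.4635,.0511])
def c(n,x,y,z):
    p=pos(w,*f(x,y),z)[:2]-pad; print(n,'carrier rel pad',(p@X).round(4),(p@Y).round(4))
c('wall',563,65,.025);c('wall',500,385,.025);c('wall',440,697,.025)
c('rib',113,75,.025);c('rib',94,350,.025);c('rib',76,577,.025);c('ribtopL',92,75,.033);c('ribtopL',57,577,.033)
c('rear',440,697,.025);c('rear',300,697,.025)
c('rim far inner',565,57,.06);c('rim far outer',680,20,.06);c('rim R outer',706,30,.06);c('rim R outer',540,770,.06)
E
python3 st.py
```

```text
wall carrier rel pad 0.1865 0.0878
wall carrier rel pad 0.1866 0.0064
wall carrier rel pad 0.1871 -0.0886
rib carrier rel pad 0.0756 0.0854
rib carrier rel pad 0.0765 0.0161
rib carrier rel pad 0.0766 -0.0498
ribtopL carrier rel pad 0.0683 0.0851
ribtopL carrier rel pad 0.0691 -0.0461
rear carrier rel pad 0.1871 -0.0886
rear carrier rel pad 0.1457 -0.0885
rim far inner carrier rel pad 0.1622 0.0878
rim far outer carrier rel pad 0.1851 0.0952
rim R outer carrier rel pad 0.1911 0.0932
rim R outer carrier rel pad 0.1928 -0.0891
49.8 [0.4515 0.32   0.1697] [ 0.036  0.504 -0.908  1.834  0.463  1.027 -1.153] w 0.0076 F [-0.6  0.2 -4.1] yaw(tool y) -5.48 tilt [ 3.5e-03  7.0e-04 -1.0e+00]
```

Call:
{"method": "move_arm", "body": {"increments": [0,0.002,-0.004,0,0,0,0,0,0.005,-0.009,0,0,0,0.6,0,0.009,-0.015,0,0,0,1,0,0.011,-0.02,0,0,0,1,0,0.012,-0.022,0,0,0,1,0,0.012,-0.022,0,0,0,1.2,0,0.012,-0.022,0,0,0,1.2,0,0.012,-0.022,0,0,0,1.2]}}

```text
clock: 50.8
tool_pos: [0.5266, 0.1822, 0.1685]
orientation: [0.696, 0.718, 0.001, 0.0]
contact_force: [-0.6, 0.4, -4.1]
width: 0.0077
```

Call:
{"method": "move_arm", "body": {"increments": [0,0.012,-0.022,0,0,0,1.2,0,0.012,-0.022,0,0,0,1.2,0,0.012,-0.022,0,0,0,1.2,0,0.011,-0.018,0,0,0,1.2,0,0.009,-0.014,0,0,0,0.7,0,0.007,-0.009,0,0,0,0.5,0,0.004,-0.005,0,0,0,0,0,0.001,-0.002,0,0,0,0]}}

```text
clock: 51.8
tool_pos: [0.5944, 0.0705, 0.1692]
orientation: [0.658, 0.753, 0.001, 0.0]
contact_force: [-0.7, 0.7, -4.3]
width: 0.0074
```

```bash
python3 st.py; python3 -c "
from h import *
save('wrist','w25');save('side','s25',(190,130,390,280),4)
"
```

```text
51.8 [0.5944 0.0705 0.1692] [ 0.497  0.592 -0.907  1.722  0.519  1.084 -0.443] w 0.0074 F [-0.7  0.7 -4.3] yaw(tool y) 7.75 tilt [ 0.0025  0.0018 -1.    ]
```

View pics/w25.png

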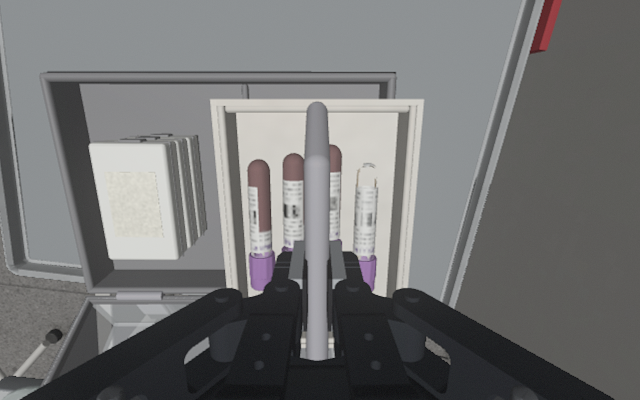

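View pics/s25.png

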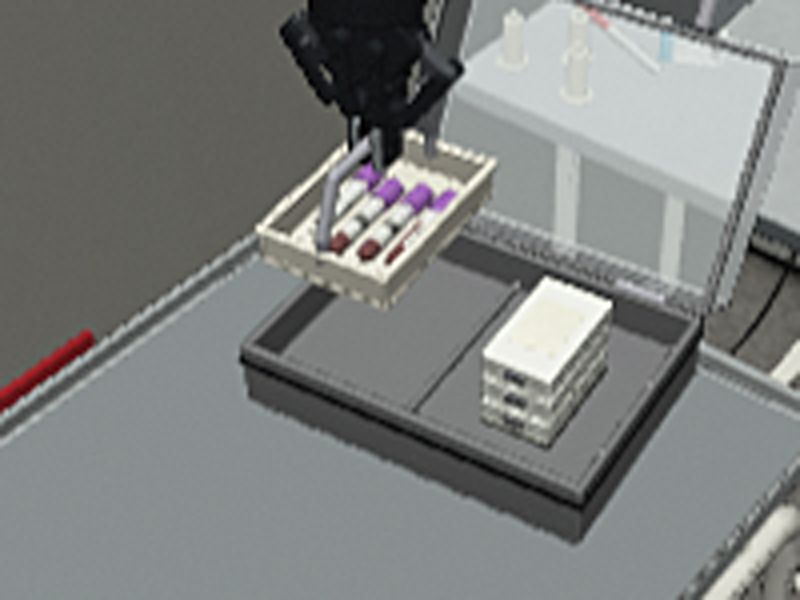

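Run:
```python
from bx import *
w=load('w25');P=cloud(w)
print('rim z',np.median(P[101:106,230:400,2]),'front rim left/right',np.median(P[102:106,214:235,2]),np.median(P[102:106,400:420,2]),'side near', np.median(P[230:260,224:230,2]),np.median(P[120:140,214:222,2]))
a,b=pos(w,211,100.5,.1547),pos(w,422.5,100.5,.1547);m=(a+b)/2;e=(b-a)/np.linalg.norm(b-a)
print(np.linalg.norm(b-a),np.degrees(np.arctan2(e[1],e[0])),'ctr',m-.0735*np.array([-e[1],e[0],0]))
```

```text
rim z 0.15604305993347412 front rim left/right 0.1559443407994517 0.1560929302223074 side near 0.15559252851666408 0.15571308763391012
0.10468186482376918 7.716243373125415 ctr [0.59424628 0.07052849 0.1547    ]
```

Call:
{"method": "move_arm", "body": {"increments": [0,-0.0006,-0.001,-0.004,0,0,0,0,0,0,-0.01,0,0,0,0,0,0,-0.015,0,0,0,0,0,0,-0.015,0,0,0,0,0,0,-0.008,0,0,0,0,0,0,-0.003,0,0,0,0,0,0,0,0,0,0,0,0,0,0,0,0,0]}}

```text
clock: 52.9
tool_pos: [0.5942, 0.0694, 0.1148]
orientation: [0.658, 0.753, 0.002, 0.001]
contact_force: [0.3, 0.0, -3.7]
width: 0.0077
```

```bash
python3 st.py; python3 -c "
from h import *
save('wrist','w26')
"
```

```text
52.9 [0.5942 0.0694 0.1148] [ 0.465  0.653 -0.86   1.764  0.581  0.994 -0.486] w 0.0077 F [ 0.3  0.  -3.7] yaw(tool y) 7.73 tilt [ 0.0036  0.0015 -1.    ]
```

View pics/w26.png

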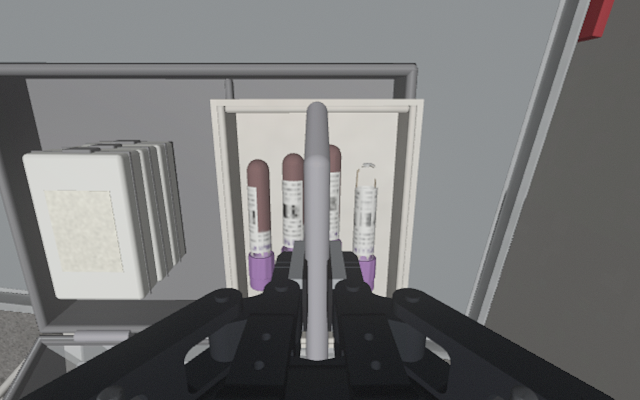

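Run:
```python
from bx import *
w=load('w26');show(w,'w26a',(200,50,440,210),3.3)
a=np.radians(7.7);X=np.array([np.cos(a),np.sin(a)]);Y=np.array([-X[1],X[0]])
A,B=pos(w,211,100.5,.1148-.0133)[:2],pos(w,422.5,100.5,.1148-.0133)[:2];m=(A+B)/2-.0735*Y
print('tray',m)
for n,u,v,z in [('rimR',416.5,68,.06),('rib',234,90,.025),('rib right',234,82,.03)]:
    p=pos(w,u,v,z)[:2]-m;print(n,(p@X).round(4),(p@Y).round(4))
```

```text
tray [0.59410274 0.0693915 ]
rimR 0.0595 0.0919
rib -0.0581 0.0802
rib right -0.0566 0.0853
```

View pics/w26a.png

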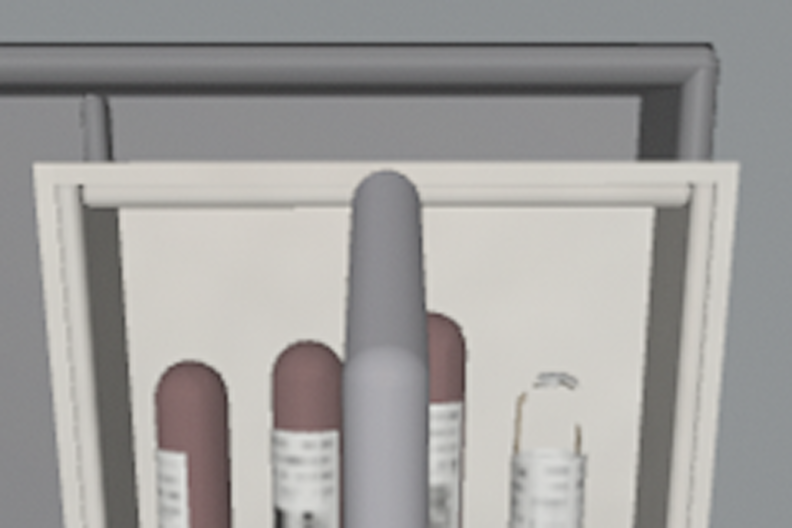

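Run:
```python
from bx import *
w=load('w26')
a=np.radians(7.7);X=np.array([np.cos(a),np.sin(a)]);Y=np.array([-X[1],X[0]]);k=3.3
m=np.array([.5941,.0694])
for n,x,y,z in [('wall',640,100,.025),('wall',638,155,.025),('rib',108,105,.025),('rib',110,155,.025),('rimRout',716,70,.055),('rimRtopmid',697,100,.06),('ribtopL',82,100,.033),('ribtopR',103,100,.033)]:
    p=pos(w,x/k+200-.3,y/k+50-.3,z)[:2]-m;print(n,(p@X).round(4),(p@Y).round(4))
```

```text
wall 0.0541 0.0869
wall 0.0544 0.0757
rib -0.0588 0.0858
rib -0.0591 0.0757
rimRout 0.0612 0.0906
rimRtopmid 0.0567 0.0851
ribtopL -0.0622 0.0864
ribtopR -0.0579 0.0864
```

Call:
{"method": "move_arm", "body": {"increments": [0,-0.0012,-0.0005,0,0,0,0,0,0,0,-0.005,0,0,0,0,0,0,-0.007,0,0,0,0,0,0,-0.007,0,0,0,0,0,0,-0.005,0,0,0,0,0,0,-0.003,0,0,0,0,0,0,0,0,0,0,0,0,0,0,0,0,0]}}

```text
clock: 53.95
tool_pos: [0.5927, 0.0688, 0.0875]
orientation: [0.658, 0.753, 0.002, 0.001]
contact_force: [0.2, 0.5, -3.8]
width: 0.0078
```

```bash
python3 st.py
python3 - <<'E'
from bx import *
w=save('wrist','w27')
show(w,'w27a',(200,50,440,210),3.3)
E
```

```text
53.95 [0.5927 0.0688 0.0875] [ 0.448  0.685 -0.834  1.783  0.612  0.95  -0.509] w 0.0078 F [ 0.2  0.5 -3.8] yaw(tool y) 7.73 tilt [ 0.003   0.0015 -1.    ]
```

View pics/w27a.png

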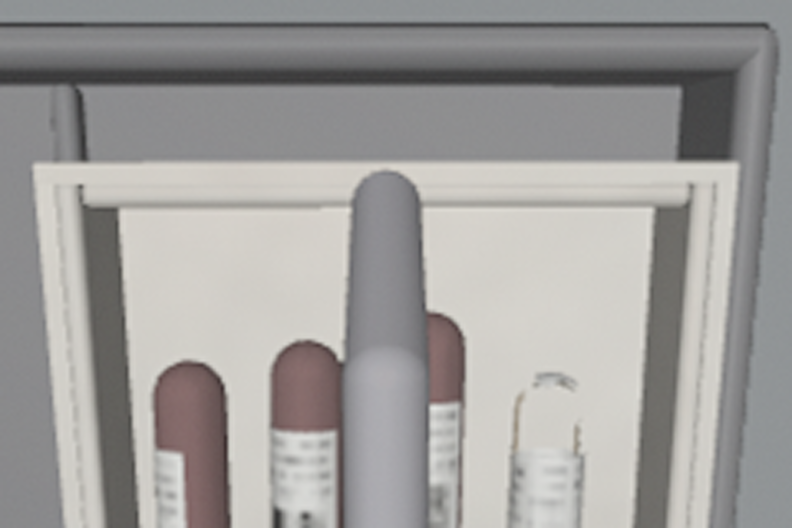

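Run:
```python
from bx import *
w=load('w27')
a=np.radians(7.7);X=np.array([np.cos(a),np.sin(a)]);Y=np.array([-X[1],X[0]]);k=3.3
f=lambda x,y:(x/k+200-.3,y/k+50-.3)
A,B=pos(w,*f(34,164),.0742)[:2],pos(w,*f(740,164),.0742)[:2];m=(A+B)/2-.0735*Y;print(m,np.linalg.norm(B-A))
for n,x,y,z in [('wall',681,90,.025),('wall',678,155,.025),('rib',83,105,.025),('rib',85,155,.025),('ribtopR',81,100,.033),('wallrim',735,90,.058)]:
    p=pos(w,*f(x,y),z)[:2]-m;print(n,(p@X).round(4),(p@Y).round(4))
```

```text
[0.59267184 0.06937002] 0.10500725076638305
wall 0.0555 0.0868
wall 0.0558 0.075
rib -0.0572 0.0841
rib -0.0576 0.075
ribtopR -0.0555 0.0845
wallrim 0.0557 0.0848
```

Call:
{"method": "move_arm", "body": {"increments": [0,0,0,-0.005,0,0,0,0,0,0,-0.006,0,0,0,0,0,0,-0.004,0,0,0,0,0,0,-0.002,0,0,0,0,0,0,-0.001,0,0,0,0,0,0,0,0,0,0,0,0,0,0,0,0,0,0,0,0,0,0,0,0]}}

```text
clock: 55.0
tool_pos: [0.5927, 0.0687, 0.0694]
orientation: [0.658, 0.753, 0.002, 0.001]
contact_force: [-0.4, 0.2, -3.6]
width: 0.0078
```

Call:
{"method": "move_arm", "body": {"increments": [0,0,0,-0.001,0,0,0,0,0,0,-0.001,0,0,0,0,0,0,0,0,0,0,0,0,0,0,0,0,0,0,0,0,0,0,0,0,0,0,0,0,0,0,0,0,0,0,0,0,0,0,0,0,0,0,0,0,0]}}

```text
clock: 56.0
tool_pos: [0.5928, 0.0687, 0.0693]
orientation: [0.658, 0.753, 0.001, 0.001]
contact_force: [-5.3, -2.4, 12.5]
width: 0.0079
```

```bash
python3 st.py
```

```text
56.0 [0.5928 0.0687 0.0693] [ 0.434  0.707 -0.815  1.792  0.636  0.922 -0.527] w 0.0079 F [-5.3 -2.4 12.5] yaw(tool y) 7.73 tilt [ 3.4e-03 -1.0e-04 -1.0e+00]
```

Call:
{"method": "move_arm", "body": {"increments": [0,0,0,0.001,0,0,0,0.016,0,0,0,0,0,0,0.03,0,0,0,0,0,0,0.04,0,0,0,0,0,0,0.04,0,0,0,0,0,0,0.04,0,0,0.02,0,0,0,0.04,0,0,0.03,0,0,0,0.04,0,0,0.04,0,0,0]}}

```text
clock: 57.0
tool_pos: [0.5922, 0.0688, 0.1598]
orientation: [0.658, 0.753, 0.001, 0.0]
contact_force: [1.5, -1.8, -0.7]
width: 0.0399
```

```bash
python3 st.py
python3 - <<'E'
from bx import *
save('wrist','w28'); save('side','s28',(190,130,390,280),4)
E
```

```text
57.0 [0.5922 0.0688 0.1598] [ 0.497  0.599 -0.901  1.736  0.528  1.067 -0.448] w 0.0399 F [ 1.5 -1.8 -0.7] yaw(tool y) 7.76 tilt [ 0.0019  0.0016 -1.    ]
```

View pics/w28.png

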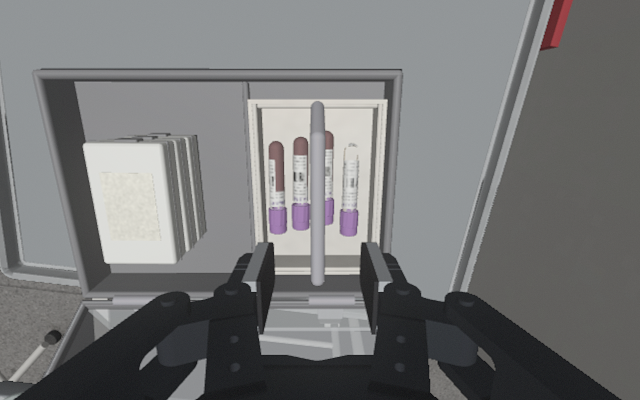

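View pics/s28.png

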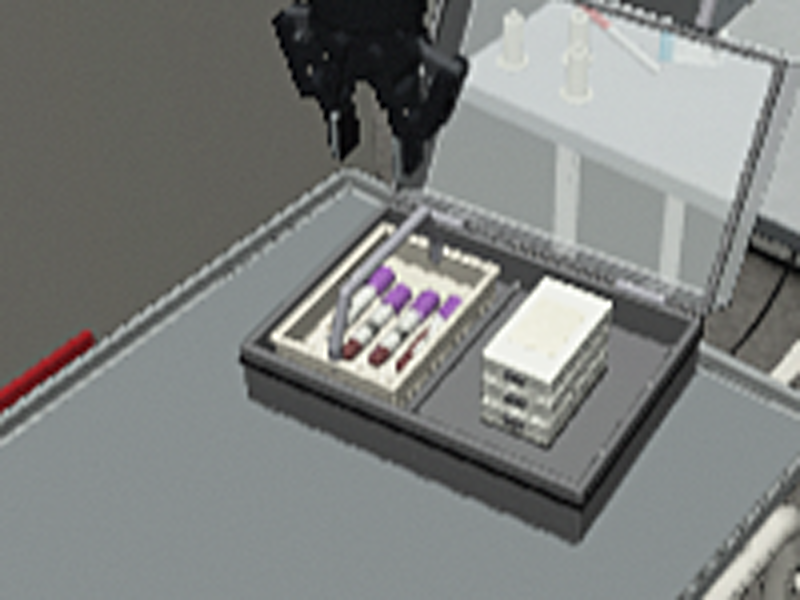

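Run:
```python
from bx import *
w=load('w28');P=cloud(w)
for n,(u0,u1,v0,v1) in dict(far=(270,365,102,105),left=(254,258,130,230),right=(378,381,130,230),near=(275,305,268,272),handle=(314,321,140,220)).items():
    r=P[v0:v1,u0:u1,2];print(n,np.median(r).round(4),np.percentile(r,90).round(4))
A=[(249.5,101),(386.5,101),(379.5,274),(254,274)]
box(w,A,.055)
```

```text
far 0.056 0.0669
left 0.0559 0.0568
right 0.0558 0.0567
near 0.0558 0.0566
handle 0.1088 0.1097
ctr [0.5927 0.0685 0.055 ] yaw 7.35 sizes 0.1035 0.1462
```

Call:
{"method": "move_arm", "body": {"increments": [0.034,0,0,0.05,0,0,0,0.034,0,0,0.05,0,0,0,0.034,0,-0.01,0.045,0,0,-5,0.034,-0.005,-0.03,0,0,0,-10,0.034,-0.005,-0.04,0,0,0,-10,0.034,-0.005,-0.04,0,0,0,-10,0.034,-0.005,-0.04,0,0,0,-10,0.034,-0.005,-0.04,0,0,0,-10]}}

```text
clock: 58.1
tool_pos: [0.5672, -0.1322, 0.3041]
orientation: [0.932, 0.362, 0.001, 0.001]
contact_force: [0.5, 0.6, -0.3]
width: 0.034
```

Call:
{"method": "move_arm", "body": {"increments": [0.034,-0.005,-0.03,0,0,0,-10,0.034,-0.004,-0.02,0,0,0,-10,0.034,-0.002,-0.015,0,0,0,-10,0.034,0,0,0,0,0,-5,0.034,0,0,0,0,0,0,0.034,0,0,0,0,0,0,0.034,0,0,0,0,0,0,0.034,0,0,0,0,0,0]}}

```text
clock: 59.1
tool_pos: [0.5566, -0.1961, 0.3033]
orientation: [0.998, 0.068, 0.001, 0.001]
contact_force: [0.6, 0.0, -0.0]
width: 0.034
```

```bash
python3 st.py
python3 - <<'E'
from bx import *
save('wrist','w29')
E
```

```text
59.1 [ 0.5566 -0.1961  0.3033] [ 0.775  0.348 -0.622  1.6    0.213  1.26  -1.319] w 0.034 F [ 0.6  0.  -0. ] yaw(tool y) -82.22 tilt [ 0.0014 -0.0026 -1.    ]
```

View pics/w29.png

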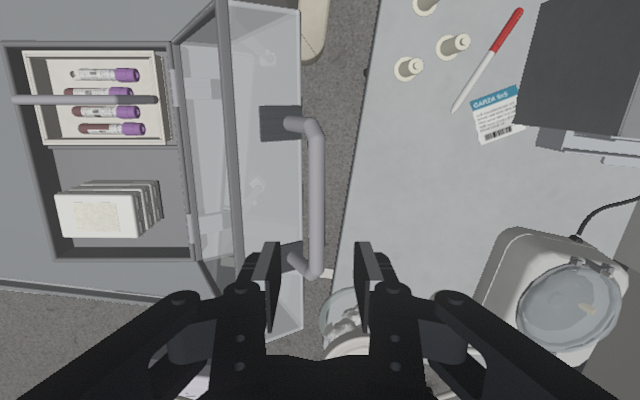

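Run:
```python
from bx import *
w=load('w29');P=cloud(w)
for v in (150,180,200,220,240):
    r=P[v,300:335];i=300+np.where(r[:,2]>.2)[0];print(v,i.min(),i.max(),pos(w,i.mean(),v,.235).round(4),r[:,2].max().round(4))
```

```text
150 308 324 [ 0.5946 -0.1883  0.235 ] 0.4606
180 308 324 [ 0.574  -0.1911  0.235 ] 0.2427
200 308 324 [ 0.5596 -0.193   0.235 ] 0.243
220 308 324 [ 0.5446 -0.195   0.235 ] 0.4606
240 308 324 [ 0.5292 -0.1971  0.235 ] 0.2431
```

Call:
{"method": "move_arm", "body": {"increments": [0.034,0,0,-0.01,0,0,0,0.034,0,0,-0.02,0,0,0,0.034,0,0,-0.02,0,0,0,0.034,0,0,0,0,0,0,0.034,0,0,0,0,0,0,0.034,0,0,0,0,0,0,0.034,0,0,0,0,0,0,0.034,0,0,0,0,0,0], "grip_force": 30}}

```text
clock: 60.15
tool_pos: [0.5567, -0.1964, 0.2537]
orientation: [0.998, 0.067, 0.001, 0.002]
contact_force: [-0.0, 0.8, -1.0]
width: 0.0337
```

```bash
python3 st.py
python3 - <<'E'
from bx import *
save('wrist','w30',(200,100,440,300),3)
E
```

```text
60.15 [ 0.5567 -0.1964  0.2537] [ 0.765  0.387 -0.611  1.664  0.241  1.163 -1.343] w 0.0337 F [-0.   0.8 -1. ] yaw(tool y) -82.27 tilt [ 0.0019 -0.003  -1.    ]
```

View pics/w30.png

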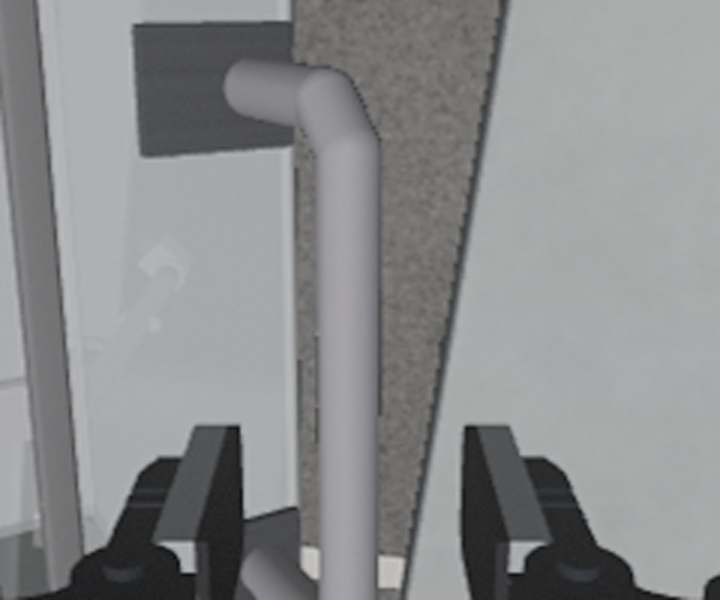

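Call:
{"method": "move_arm", "body": {"increments": [0.034,0,0.0015,-0.01,0,0,0,0.034,0,0,-0.02,0,0,0,0.034,0,0,-0.015,0,0,0,0.034,0,0,-0.006,0,0,0,0.034,0,0,0,0,0,0,0.02,0,0,0,0,0,0,0.01,0,0,0,0,0,0,0.0,0,0,0,0,0,0]}}

```text
clock: 61.2
tool_pos: [0.5572, -0.1956, 0.203]
orientation: [0.998, 0.067, 0.001, 0.002]
contact_force: [1.9, -2.3, 0.1]
width: 0.011
```

Call:
{"method": "move_arm", "body": {"increments": [0,0,0,0,0,0,0,0,0,0,0,0,0,0,0,0,0,0,0,0,0,0,0,0,0,0,0,0,0,0,0,0,0,0,0,0,0,0,0,0,0,0,0,0,0,0,0,0,0,0,0,0,0,0,0,0]}}

```text
clock: 62.2
tool_pos: [0.5572, -0.1956, 0.2029]
orientation: [0.998, 0.067, 0.001, 0.002]
contact_force: [1.7, -4.2, 2.3]
width: 0.0107
```

```bash
python3 st.py
python3 - <<'E'
import arc,numpy as np
# reverse
n=48;t=np.linspace(0,1,n+1);th=np.interp(t,[0,.1,.85,1],[2.1,1.98,.2,0.0])
import io,contextlib
b=io.StringIO()
with contextlib.redirect_stdout(b): arc.rows(th)
print(b.getvalue().replace('np.float64(','').replace(')',''))
p0=arc.p0
for x in th[::8]:
    print(x.round(3),(np.array([.504,.193])+arc.Rr*(np.cos(x+p0)-np.cos(p0))*arc.cy).round(4),(.0767+arc.Rr*(np.sin(x+p0)-np.sin(p0))).round(4))
E
```

```text
62.2 [ 0.5572 -0.1956  0.2029] [ 0.748  0.436 -0.595  1.72   0.278  1.066 -1.374] w 0.0107 F [ 1.7 -4.2  2.3] yaw(tool y) -82.3 tilt [ 0.003  -0.0039 -1.    ]
1.821777777777778 [0.0, -0.0006, 0.0044, 0.004, 0, 0, 0, 0.0, -0.0006, 0.0045, 0.0038, 0, 0, 0, 0.0, -0.0006, 0.0046, 0.0037, 0, 0, 0, 0.0, -0.0006, 0.0047, 0.0036, 0, 0, 0, 0.0, -0.0008, 0.0057, 0.0042, 0, 0, 0, 0.0, -0.0013, 0.0097, 0.0065, 0, 0, 0, 0.0, -0.0013, 0.01, 0.006, 0, 0, 0, 0.0, -0.0014, 0.0103, 0.0055, 0, 0, 0]
1.426222222222222 [0.0, -0.0014, 0.0105, 0.005, 0, 0, 0, 0.0, -0.0014, 0.0108, 0.0044, 0, 0, 0, 0.0, -0.0015, 0.011, 0.0039, 0, 0, 0, 0.0, -0.0015, 0.0111, 0.0034, 0, 0, 0, 0.0, -0.0015, 0.0113, 0.0028, 0, 0, 0, 0.0, -0.0015, 0.0114, 0.0022, 0, 0, 0, 0.0, -0.0015, 0.0115, 0.0017, 0, 0, 0, 0.0, -0.0015, 0.0116, 0.0011, 0, 0, 0]
1.0306666666666664 [0.0, -0.0016, 0.0116, 0.0005, 0, 0, 0, 0.0, -0.0016, 0.0116, -0.0001, 0, 0, 0, 0.0, -0.0015, 0.0116, -0.0007, 0, 0, 0, 0.0, -0.0015, 0.0116, -0.0012, 0, 0, 0, 0.0, -0.0015, 0.0115, -0.0018, 0, 0, 0, 0.0, -0.0015, 0.0114, -0.0024, 0, 0, 0, 0.0, -0.0015, 0.0113, -0.0
[... 556 characters left out ...]
092, 0, 0, 0, 0.0, -0.0009, 0.0068, -0.0095, 0, 0, 0, 0.0, -0.0008, 0.0063, -0.0098, 0, 0, 0, 0.0, -0.0008, 0.0058, -0.0101, 0, 0, 0, 0.0, -0.0007, 0.0053, -0.0104, 0, 0, 0]
0.0 [0.0, -0.0006, 0.0044, -0.0097, 0, 0, 0, 0.0, -0.0003, 0.0025, -0.0061, 0, 0, 0, 0.0, -0.0003, 0.0023, -0.0062, 0, 0, 0, 0.0, -0.0003, 0.0022, -0.0062, 0, 0, 0, 0.0, -0.0003, 0.002, -0.0063, 0, 0, 0, 0.0, -0.0002, 0.0018, -0.0063, 0, 0, 0, 0.0, -0.0002, 0.0016, -0.0064, 0, 0, 0, 0.0, -0.0002, 0.0015, -0.0064, 0, 0, 0]

2.1 [ 0.5559 -0.1958] 0.2018
1.822 [ 0.5487 -0.142 ] 0.2391
1.426 [ 0.5368 -0.0528] 0.2635
1.031 [0.5246 0.0389] 0.2514
0.635 [0.5139 0.1188] 0.2046
0.24 [0.5064 0.1747] 0.1303
0.0 [0.504 0.193] 0.0767
```

Call:
{"method": "move_arm", "body": {"increments": [0,-0.0006,0.0044,0.004,0,0,0,0,-0.0006,0.0045,0.0038,0,0,0,0,-0.0006,0.0046,0.0037,0,0,0,0,-0.0006,0.0047,0.0036,0,0,0,0,-0.0008,0.0057,0.0042,0,0,0,0,-0.0013,0.0097,0.0065,0,0,0,0,-0.0013,0.01,0.006,0,0,0,0,-0.0014,0.0103,0.0055,0,0,0]}}

```text
clock: 63.2
tool_pos: [0.5501, -0.1427, 0.2409]
orientation: [0.998, 0.067, 0.002, 0.003]
contact_force: [2.1, -6.4, 5.6]
width: 0.0106
```

Call:
{"method": "move_arm", "body": {"increments": [0,-0.0014,0.0105,0.005,0,0,0,0,-0.0014,0.0108,0.0044,0,0,0,0,-0.0015,0.011,0.0039,0,0,0,0,-0.0015,0.0111,0.0034,0,0,0,0,-0.0015,0.0113,0.0028,0,0,0,0,-0.0015,0.0114,0.0022,0,0,0,0,-0.0015,0.0115,0.0017,0,0,0,0,-0.0015,0.0116,0.0011,0,0,0]}}

```text
clock: 64.2
tool_pos: [0.5374, -0.0505, 0.2639]
orientation: [0.998, 0.068, 0.001, 0.001]
contact_force: [3.5, -1.9, 0.4]
width: 0.011
```

Call:
{"method": "move_arm", "body": {"increments": [0,-0.0016,0.0116,0.0005,0,0,0,0,-0.0016,0.0116,-0.0001,0,0,0,0,-0.0015,0.0116,-0.0007,0,0,0,0,-0.0015,0.0116,-0.0012,0,0,0,0,-0.0015,0.0115,-0.0018,0,0,0,0,-0.0015,0.0114,-0.0024,0,0,0,0,-0.0015,0.0113,-0.0029,0,0,0,0,-0.0015,0.0111,-0.0035,0,0,0]}}

```text
clock: 65.2
tool_pos: [0.5248, 0.0407, 0.2515]
orientation: [0.998, 0.067, 0.0, 0.001]
contact_force: [2.0, -1.7, -1.1]
width: 0.0108
```

Call:
{"method": "move_arm", "body": {"increments": [0,-0.0015,0.0105,-0.0045,0,0,0,0,-0.0014,0.0104,-0.005,0,0,0,0,-0.0014,0.0103,-0.0051,0,0,0,0,-0.0014,0.0102,-0.0056,0,0,0,0,-0.0013,0.0099,-0.0061,0,0,0,0,-0.0013,0.0096,-0.0066,0,0,0,0,-0.0012,0.0093,-0.0071,0,0,0,0,-0.0012,0.0089,-0.0075,0,0,0]}}

```text
clock: 66.2
tool_pos: [0.5142, 0.1196, 0.2037]
orientation: [0.998, 0.067, 0.0, 0.001]
contact_force: [-0.8, -0.7, -0.5]
width: 0.0109
```

Call:
{"method": "move_arm", "body": {"increments": [0,-0.0011,0.0085,-0.008,0,0,0,0,-0.0011,0.0081,-0.0084,0,0,0,0,-0.001,0.0077,-0.0088,0,0,0,0,-0.001,0.0073,-0.0092,0,0,0,0,-0.0009,0.0068,-0.0095,0,0,0,0,-0.0008,0.0063,-0.0098,0,0,0,0,-0.0008,0.0058,-0.0101,0,0,0,0,-0.0004,0.003,-0.0054,0,0,0]}}

```text
clock: 67.2
tool_pos: [0.5072, 0.1729, 0.1344]
orientation: [0.998, 0.068, 0.0, 0.001]
contact_force: [-3.2, -0.6, -0.9]
width: 0.0108
```

```bash
python3 st.py
python3 - <<'E'
from bx import *
save('side','s31',(190,110,390,260),4)
E
```

```text
67.2 [0.5072 0.1729 0.1344] [ 0.184  0.46  -0.704  1.906  0.376  0.911 -2.139] w 0.0108 F [-3.2 -0.6 -0.9] yaw(tool y) -82.24 tilt [ 6.0e-04 -2.7e-03 -1.0e+00]
```

View pics/s31.png

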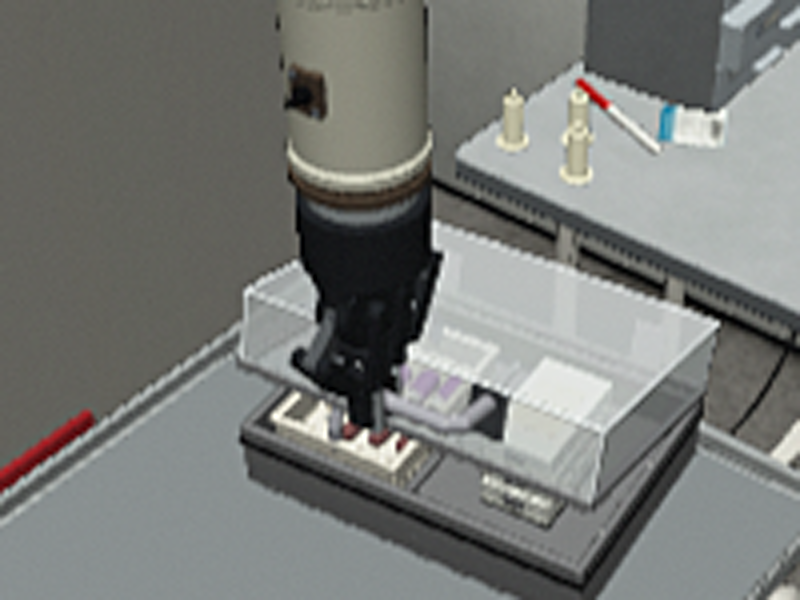

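Call:
{"method": "move_arm", "body": {"increments": [0,-0.0004,0.0032,-0.0068,0,0,0,0,-0.0004,0.003,-0.0068,0,0,0,0,-0.0004,0.0026,-0.0065,0,0,0,0,-0.0003,0.0023,-0.0062,0,0,0,0,-0.0003,0.0021,-0.0062,0,0,0,0,-0.0002,0.0018,-0.0055,0,0,0,0,-0.0002,0.0014,-0.005,0,0,0,0,-0.0002,0.0012,-0.004,0,0,0]}}

```text
clock: 68.25
tool_pos: [0.5051, 0.1903, 0.0879]
orientation: [0.998, 0.067, 0.001, 0.001]
contact_force: [-4.0, 1.1, 0.3]
width: 0.0106
```

Call:
{"method": "move_arm", "body": {"increments": [0,-0.0001,0.001,-0.003,0,0,0,0,-0.0001,0.0006,-0.0025,0,0,0,0,0,0.0005,-0.0022,0,0,0,0,0,0.0003,-0.002,0,0,0,0,0,0,-0.0005,0,0,0,0,0,0,0,0,0,0,0,0,0,0,0,0,0,0,0,0,0,0,0,0]}}

```text
clock: 69.25
tool_pos: [0.5049, 0.1927, 0.0781]
orientation: [0.998, 0.067, 0.001, 0.001]
contact_force: [-4.8, 0.2, -1.1]
width: 0.0108
```

```bash
python3 st.py
```

```text
69.25 [0.5049 0.1927 0.0781] [ 0.101  0.548 -0.653  1.93   0.455  0.814 -2.237] w 0.0108 F [-4.8  0.2 -1.1] yaw(tool y) -82.27 tilt [ 0.0013 -0.0026 -1.    ]
```

Lower slowly until it bears on the rim, then release and lift away.

Call:
{"method": "move_arm", "body": {"increments": [0,0,0,-0.001,0,0,0,0,0,0,-0.001,0,0,0,0,0,0,-0.0005,0,0,0,0,0,0,-0.0005,0,0,0,0,0,0,0,0,0,0,0,0,0,0,0,0,0,0,0,0,0,0,0,0,0,0,0,0,0,0,0]}}

```text
clock: 70.25
tool_pos: [0.505, 0.1929, 0.0767]
orientation: [0.998, 0.068, 0.001, 0.002]
contact_force: [-9.0, -1.7, 14.1]
width: 0.0106
```

```bash
python3 st.py
```

```text
70.25 [0.505  0.1929 0.0767] [ 0.099  0.55  -0.652  1.931  0.458  0.811 -2.241] w 0.0106 F [-9.  -1.7 14.1] yaw(tool y) -82.25 tilt [ 0.0021 -0.0034 -1.    ]
```

Call:
{"method": "move_arm", "body": {"increments": [0.014,0,0,0.001,0,0,0,0.025,0,0,0,0,0,0,0.034,0,0,0,0,0,0,0.034,0,0,0,0,0,0,0.034,0,0,0.01,0,0,0,0.034,0,0,0.02,0,0,0,0.034,0,0,0.03,0,0,0,0.034,0,0,0.04,0,0,0]}}

```text
clock: 71.25
tool_pos: [0.5046, 0.1926, 0.1779]
orientation: [0.998, 0.068, 0.0, 0.001]
contact_force: [-0.5, 0.0, 0.9]
width: 0.034
```

Call:
{"method": "move_arm", "body": {"increments": [0.034,0,0,0.05,0,0,0,0.034,0,0,0.05,0,0,0,0.034,0,-0.03,0.03,0,0,0,0.034,-0.02,-0.05,0,0,0,0,0.034,-0.02,-0.05,0,0,0,0,0.034,-0.02,-0.05,0,0,0,0,0.034,-0.02,-0.05,0,0,0,0,0.034,0,-0.05,0,0,0,0]}}

```text
clock: 72.25
tool_pos: [0.4238, -0.0885, 0.3079]
orientation: [0.998, 0.068, 0.002, 0.003]
contact_force: [1.3, 0.0, -0.4]
width: 0.0341
```

Call:
{"method": "move_arm", "body": {"increments": [0.034,0,-0.05,0,0,0,0,0.034,0,-0.05,0,0,0,0,0.034,0,-0.05,0,0,0,0,0.034,0,-0.04,0,0,0,0,0.034,0,0,0,0,0,0,0.034,0,0,0,0,0,0,0.034,0,0,0,0,0,0,0.034,0,0,0,0,0,0]}}

```text
clock: 73.25
tool_pos: [0.4253, -0.2763, 0.3065]
orientation: [0.998, 0.068, 0.001, 0.002]
contact_force: [-0.3, -0.3, -0.8]
width: 0.0341
```

```bash
python3 st.py
python3 - <<'E'
from bx import *
f=save('top','t32',(150,135,410,285),3);P=cloud(f);Z=P[...,2]
save('side','s32',(190,130,390,280),4)
print('hood top', [(np.median(Z[v-2:v+3,u-2:u+3])).round(4) for u,v in [(275,170),(275,240),(320,165),(320,235),(298,200)]])
E
```

```text
73.25 [ 0.4253 -0.2763  0.3065] [ 0.904  0.152 -0.426  1.794  0.069  1.207 -0.975] w 0.0341 F [-0.3 -0.3 -0.8] yaw(tool y) -82.15 tilt [ 0.0017 -0.003  -1.    ]
hood top [np.float64(0.1232), np.float64(0.1228), np.float64(0.1219), np.float64(0.123), np.float64(0.1236)]
```

View pics/t32.png

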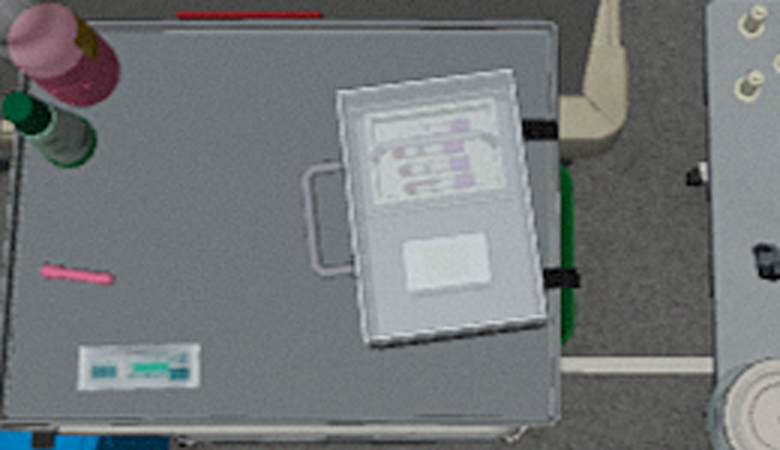

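View pics/s32.png

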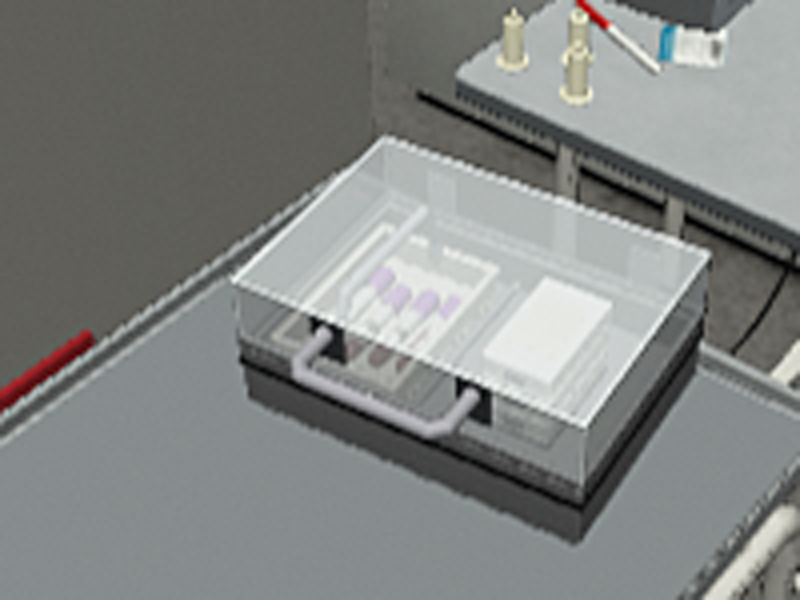

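```bash
python3 -c "
from h import *
print(job.job_done())"
```

```text
the job is handed in; nothing more can be done
None
```

The carrier is packed and shut, and I handed the job in at about 73 s of the 210 s allowed. The hand-in returns no verdict, so what follows rests on my own checks.

**What I did:** I swung the hood open by its bar onto its stop. I stacked the three slide boxes on the pad; no fourth box was visible. I set the tray with its four tubes in the other bay, carrying it level. Then I swung the hood back and lowered it until it rested on the rim.

**Last checks:**
- **Hood:** its top measures 0.122–0.124 m at five points, level and fully shut. I moved it at about 0.4 rad/s, well under the 1.4 rad/s limit.
- **Boxes:** the three sit within about 1–2 mm of the pad centre and of one another, and within about 1° of the carrier's heading.
- **Tray:** it is flat, with its rim at 0.056 m on all sides, within about 1–2 mm of the bay's middle. All four tubes were in it when I last looked.
- **Bystanders:** the pouch, tape rolls and needle holders showed no sign of being moved in the pictures, though I did not measure them at the end. I left the pink tube alone.

**What disagreed:**
- **Fingertip position:** the fingertips stood about 16 mm behind the reported tool point, not 17 mm ahead as stated. My first pinch at the hood bar closed on nothing just above it, so I used the measured offset from then on.
- **Tray moved:** the tray had shifted about 1 cm during the run, so I measured it again before picking it up.
- **Joint limit:** one wrist turn ran the last joint up to its limit at -2.56 rad, and I turned it back the other way.

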